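# Release a purge lance from a push-fit port with the wedge fork

### The job

Take the steel purge lance (yellow band) out of its push-fit port on the nitrogen manifold: with the release fork straddling the lance between the blue collet ring and the lance's collar, press the ring down until you feel it stop and, while keeping it down, drive the fork's wedge in under the collar so that the lance is drawn up out of the teeth. Then lift the lance out, stand it fully down and upright in the free hole of the white lance stand, and lay the fork back flat on its tray. Work by feel and gently, with no more than 20 N on the ring or on the collar and no tugging at a lance that is still locked, and leave the samples, the parked lance and the other things where they are.

Things in the scene. Friction and masses are not known exactly. Their poses are not given: they have to be found in the camera images.
- fitting: Boss of the port with the lance, fixed on the aluminium manifold block (70 x 220 x 45 mm) in any of three places; the other two ports are plugged. Origin: its centre, on the block's top; z up the bore's axis. A steel insert 40 mm in diameter is screwed into it, more or less deeply: the top of its blue collet ring (38 mm diameter, 19 mm hole) stands 47 to 55 mm above the origin (not measured).
- port_mouth (a point): Nominal centre of the raised ring's top, 51 mm above the fitting's origin; the real ring is up to 4 mm higher or lower. Pressed straight down it goes 4 mm to a hard stop, against a spring of 2 N at first, 6 N at the stop, and springs back. Four teeth hold the lance by a groove (it rises 1 to 9 mm, then stops dead) and let go only in the last 1 mm of that travel.
- lance: Purge lance to take out: steel tube 16 mm diameter, 115 mm long, 0.16 kg, collar with a yellow band. Origin: centre of its foot (8 mm above the fitting's origin at the start), z up the tube. Collar: cone from 22 mm diameter at 54 mm to 34 mm at 60 mm, then 34 mm to 66 mm; plain tube to grip above. Once drawn past the teeth it cannot be caught again; they only drag on it with a few N.
- fork: Steel release fork, 0.2 kg. Origin: on its flat underside, below the grip; x to the tine tips, z up. Tines from the slot's root (x = 64 mm) to the tips (x = 121 mm); slot 19 mm wide, 43 mm over the tines. Top slopes: 4.5 mm thick at the tips, 23 mm at the root. Root touches the lance when its axis is at x = 72 mm; with the ring down the wedge meets the collar with the axis at x = 82 to 107 mm.
- fork_grip (a point): Place to hold the fork: on the axis of its upright red square grip (20 x 20 mm, from 10 to 62 mm above the underside), 40 mm above the underside. The shank at its foot is 10 mm high and 30 mm wide.
- fork_tray: Flat fixed tray of the fork, aluminium with a white sheet, 200 x 140 mm, top face 8 mm above its origin (centre of the underside).
- stand: Fixed white lance stand, block 65 x 130 x 50 mm, two holes 70 mm apart along its y, 19 mm diameter, 40 mm deep. Origin: centre of the underside, z up. The hole at y = -35 mm is free. A lance fully down has its foot 10 mm above this origin and its collar 14 mm above the block.
- stand_hole0 (a point): Centre of the mouth of the free hole of the stand, 50 mm above the bench.
- parked_lance: Second lance of the same shape with a green band, standing in the stand's other hole: leave it. Origin: its foot, z up.
- stone0: Sample stone about 35 mm, on foil on the sample tray beyond the manifold: leave it. Origin at its underside.
- stone1: Sample stone, as the first.
- stone2: Sample stone, as the first.
- stone3: Sample stone, as the first.
- sample_jar: Small glass jar, 44 mm diameter, 60 mm high, standing on the bench: leave it. Origin: centre of its underside.
- brush: Small brush, 160 mm long, lying on the bench: leave it.

How it is judged:
On the way, in this order (a step that is already met when the one before it is completed fails the run):
1. the fork presses the collet ring with at least 5 N while the lance is still home (contact force between fork and fitting above 5 N and z of lance in the frame of fitting below 0.0095 m), for 0.1 s.
2. the lance is drawn up at least 10 mm, out of the teeth (z of lance in the frame of fitting above 0.018 m), for 0.05 s.
At the end, for the whole second after the job is handed in: The lance stands in the stand's free hole: foot within 6 mm of its axis and at most 2.5 mm off its floor, tilt under 0.12 rad. The fork lies flat (under 0.08 rad, within 4 mm of height) on its tray, with its grip over the tray. Both released and at rest (horizontal distance between lance and stand_hole0 below 0.006 m and z of lance in the frame of stand below 0.0125 m and angle between lance's own z axis and vertical below 0.12 rad and linear speed of each of lance, fork below 0.02 m/s and z of fork in the frame of fork_tray between 0.005 and 0.012 m and x of fork in the frame of fork_tray between -0.09 and 0.09 m and y of fork in the frame of fork_tray between -0.065 and 0.065 m and angle between fork's own z axis and vertical below 0.08 rad); the robot touches nothing.
It fails at once if the fork presses on the collet ring or the fitting with more than 20 N (contact force between fork and fitting above 20 N).
It fails at once if the fork is forced against the lance with more than 20 N (contact force between fork and lance above 20 N).
It fails at once if the lance is wrenched in the fitting with more than 40 N (contact force between lance and fitting above 40 N).
It fails at once if a sample stone is moved by more than 10 mm (distance of any of stone0, stone1, stone2, stone3 from where it was at the start of the episode above 0.01 m).
It fails at once if the parked lance, the jar or the brush is moved by more than 15 mm (distance of any of parked_lance, sample_jar, brush from where it was at the start of the episode above 0.015 m).
It also fails if it takes over 72 s, if anything falls off the work surface, if the arm or the gripper's body presses on something with over 40 N, if the wrist force passes 120 N, or if a joint passes its speed limit or range.

### The arm

A 6-joint arm with a two-finger parallel gripper is mounted at the origin on the work surface. World frame = base frame: x ahead of the robot, y to its left, z up, the work surface at z = 0. Lengths are in m, angles in rad, forces in N, time in s.
With the tool pointing down it reaches from about 0.375 to 0.9 m from the base axis. Payload 3.1 kg.
Tool frame: the origin (TCP) lies between the finger pads; the fingertips stand 22 mm ahead of it and the grasp point (between the pads) lies 3 mm ahead of it; x points along the fingers, y is the direction in which the jaws open and shut, and the axes are right-handed (so a half turn about x gives the same grasp; the last joint's range is limited). The gripper opens to 85 mm and grips with 20 to 120 N. Pads are 22 mm wide; open, the fingers measure 114 mm over their backs; the gripper's body (76 mm by 85 mm) begins 54 mm behind the grasp point. The pads swing forward as they close: fully open they stand 13 mm farther back than shut.
Start: joints at [1.081, 0.527, 1.433, -0, 1.181, -0.178], TCP at [0.192, 0.595, 0.253] pointing down, gripper open.
Joint ranges: [-3.08, 3.08], [-0.75, 2.2], [0.22, 2.44], [-1.43, 4.57], [0, 2.65], [-2.85, 2.85]. Speed limits (rad/s): [2.79, 2.79, 3.14, 3.14, 3.14, 3.14].

### API

Orientations are given as a unit quaternion [x, y, z, w].
In Python, from rig import env gives the robot as it stands. The module is installed in compiled form; this text tells all that it offers.
- The arm moves only by the shell command python3 -m pendant 'ROWS'. ROWS is a JSON object of lists of equal length, an entry for each row: "xyz": the shift along the world's x, y, z in mm, a list of three; "roll": the turn about the world's z in rad; "hand": the opening in per cent of the stroke, from 0 (shut) to 100 (fully open). A call has 1 to 10 rows; each row shifts and turns the pose as measured when the row begins; what a row does not reach is not made up. A row lasts 1/8 s, in which the tool goes at most 62.5 mm and 10.7 degrees, less where a joint would pass 70% of its speed; a pose out of reach is approached as far as the arm can. A call is refused whole if a number of a shift passes 62.5 or a number of a turn 0.188, either way. A call with a gripper value outside its range is refused whole. The fingers move at their own pace and stop on an object; the grip force is fixed at half the most. Time passes only in rows, so rows that do not move let the fingers close. It gives the time, the measured TCP pose, the force and the opening at its end, in the units of the state.
- env.get_state(): the state, without advancing time (a new reading comes with each control period).
- env.get_image(name): name is "side" or "top" or "wrist"; returns the picture (480x640x3 uint8, blue, green, red); there is no depth.
- env.camera_params(name): a dict with "fx", "fy", "cx", "cy" (pixels), "cam_to_world" (4x4, takes a point from camera to world coordinates). Camera axes: x right, y down, z forward; pixel columns grow to the right and rows downward; lengths in m; the calibration is good to about 2 mm. A picture is of the moment at which its call begins: read the wrist's pose just before it. camera_params takes no time and is no camera call; for the wrist camera it gives the pose at the moment of the call.
- env.hand_in(): hands the job in, once; it reports no verdict.
The state is a dict: "t": time; "q": joint angles; "qvel": joint speeds; "joint_torque": joint torques, N m; "eef_pos": TCP position; "orientation": TCP orientation; "contact_force": force on the tool from outside, world axes, zero at the start; "torque": the same for the moment, N m; "grip_width": finger opening in m.
Only numpy, scipy, OpenCV 4.12 (cv2) and the standard library are available. Lean on these libraries where they do the work, as an engineer would, in place of code of your own. Each camera call takes 0.05 s, during which the arm holds its last target. There are 200 camera calls.

## Working session

There is one attempt and no reset: what is moved stays moved. The work goes in short steps, Python scripts to look and compute and a shell command to move; the robot and the scene stay as the last step left them, time stands still between calls to the robot, and variables do not carry over. Pictures are saved under pics/ and viewed, about 8 in all and at most 12, crops included, and the job is handed in when it is done.

```bash
mkdir -p pics; cat > h.py <<'E'
import numpy as np, cv2
from rig import env
def snap(n,f,crop=None,s=1):
    im=env.get_image(n)
    cv2.imwrite(f'pics/{f}_full.png',im)
    if crop: im=im[crop[1]:crop[3],crop[0]:crop[2]]
    if s!=1: im=cv2.resize(im,None,fx=s,fy=s,interpolation=cv2.INTER_CUBIC)
    cv2.imwrite(f'pics/{f}.png',im)
def ray(p,u,v):
    T=np.array(p['cam_to_world']); d=T[:3,:3]@np.array([(u-p['cx'])/p['fx'],(v-p['cy'])/p['fy'],1]); return T[:3,3],d
def at_z(n,u,v,z,p=None):
    o,d=ray(p or env.camera_params(n),u,v); return o+d*(z-o[2])/d[2]
def proj(n,X,p=None):
    p=p or env.camera_params(n); T=np.array(p['cam_to_world']); c=T[:3,:3].T@(np.array(X)-T[:3,3]); return p['fx']*c[0]/c[2]+p['cx'],p['fy']*c[1]/c[2]+p['cy']
E
python3 - <<'E'
from h import *
a=env.get_image('top');b=env.get_image('side')
cv2.imwrite('pics/top0.png',a);cv2.imwrite('pics/side0.png',b)
for n in('top','side'):
    p=env.camera_params(n);print(n,p['fx'],p['cx'],p['cy'],np.round(p['cam_to_world'],3).tolist())
print(env.get_state())
E
```

```text
top 448.75272428349064 321.487841429667 236.51739925231334 [[-0.009, -0.989, 0.147, 0.442], [-1.0, 0.005, -0.028, 0.018], [0.027, -0.147, -0.989, 1.149], [0.0, 0.0, 0.0, 1.0]]
side 613.4187174183667 326.6385053060228 241.6788871104511 [[0.681, -0.565, 0.466, 0.005], [-0.732, -0.529, 0.428, -0.542], [0.005, -0.633, -0.774, 1.023], [0.0, 0.0, 0.0, 1.0]]
{'t': 0.1, 'q': array([ 1.08050105e+00,  5.28367656e-01,  1.43375952e+00,  1.10334629e-05,
        1.18139407e+00, -1.78493803e-01]), 'qvel': array([ 0.00022181, -0.00207783, -0.00490188,  0.00180981,  0.00079358,
       -0.00076704]), 'joint_torque': array([-1.54932700e-04, -4.43304849e+01, -1.78585678e+01, -2.57033898e-04,
        3.90779518e-03,  9.71992279e-06]), 'eef_pos': array([0.19141663, 0.59434585, 0.25243949]), 'orientation': array([ 0.10915096,  0.69875768, -0.11043677,  0.6983033 ]), 'contact_force': array([ 0.33275567,  0.17464714, -0.13198418]), 'torque': array([-0.05508507, -0.0223896 , -0.03204413]), 'grip_width': 0.08551342401526564}
```

View pics/top0.png

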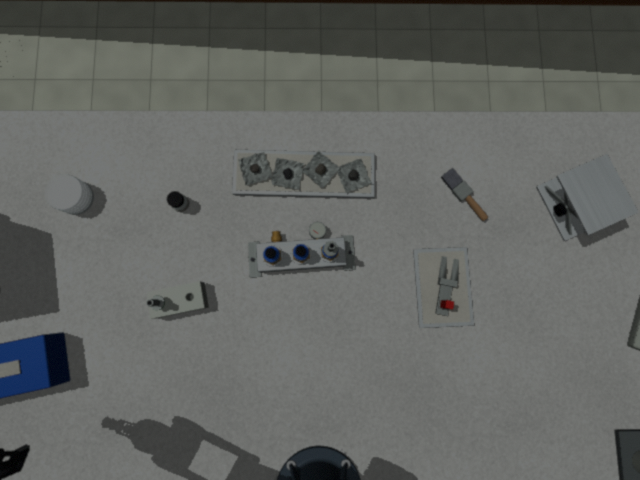

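View pics/side0.png

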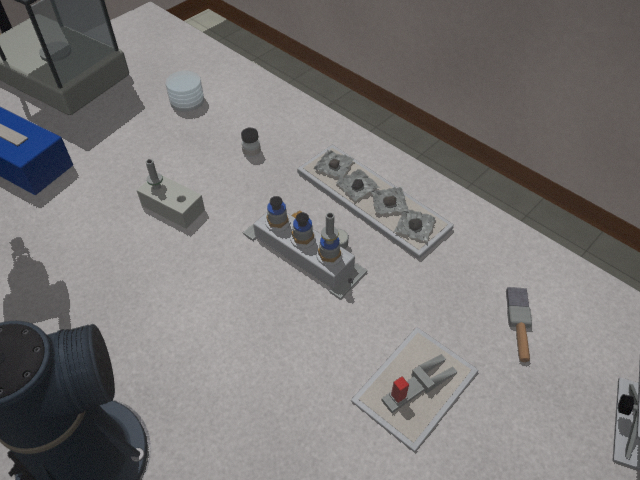

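The top view shows the lance port at about (330,250), the fork grip at (448,305) with its tines pointing up in the image, and the free hole at (189,297). I'll enlarge these areas to read positions more closely.

```bash
python3 - <<'E'
import cv2,numpy as np
a=cv2.imread('pics/top0.png');b=cv2.imread('pics/side0.png')
def c(im,x,y,w,h,s):return cv2.resize(im[y:y+h,x:x+w],None,fx=s,fy=s,interpolation=cv2.INTER_CUBIC)
o=np.zeros((600,800,3),np.uint8)
o[0:240,0:480]=c(a,240,220,120,60,4)
o[0:360,480:800]=c(a,410,245,80,90,4)
o[240:480,0:320]=c(a,140,270,80,60,4)
o[360:600,480:800]=c(b,295,205,80,60,4)
o[480:600,0:160]=0
o[360:600,320:480]=c(b,130,150,40,60,4)
cv2.imwrite('pics/c1.png',cv2.convertScaleAbs(o,alpha=1.4))
E
```

```text
(no output)
```

View pics/c1.png

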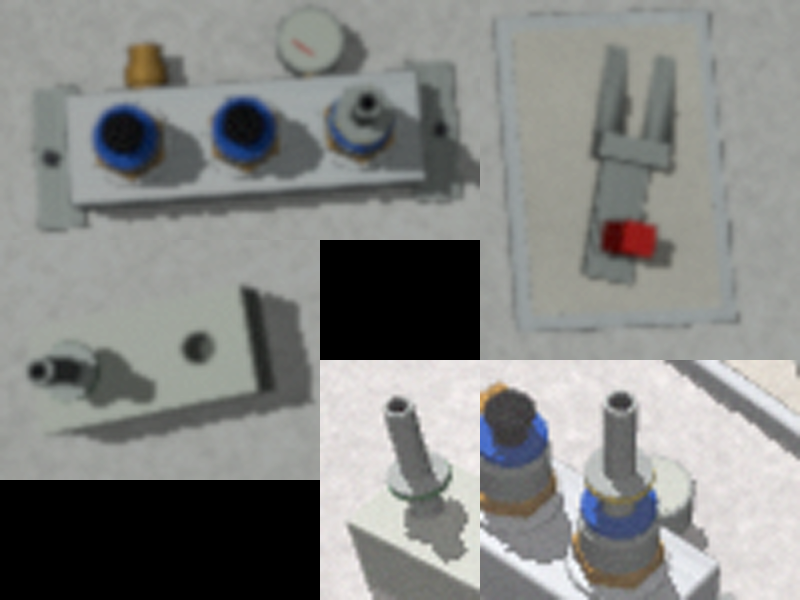

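```bash
python3 - <<'E'
from h import *
f=lambda u,v,z:print(np.round(at_z('top',u,v,z),4))
print('lance');f(331.5,245.75,.168)
print(np.round(at_z('side',330,215,.168),4))
print('mouth ring');f(240+360/4,220+130/4,.096)
print('hole, parked');f(189.5,296.75,.05);f(150,303,.125)
print('grip top',);f(449.5,305,.07)
print('side grip',np.round(at_z('side',400,380,.07),4))
print('tips l r');f(444.3,256.75,.012);f(456,259.5,.012)
print('butt');f(410+103/4,245+275/4,.018);f(410+152/4,245+283/4,.018)
print('tray corners');[f(410+(x-480)/4,245+y/4,.008) for x,y in((497,18),(708,12),(737,318),(520,328))]
print('plugs');f(240+125/4,220+135/4,.11);f(240+243/4,220+125/4,.11)
print('gauge');f(240+312/4,220+42/4,.06)
E
```

```text
lance
[ 0.5677 -0.032   0.168 ]
[ 0.571  -0.0301  0.168 ]
mouth ring
[ 0.5609 -0.0319  0.096 ]
hole, parked
[0.461  0.3061 0.05  ]
[0.4466 0.3736 0.125 ]
grip top
[ 0.4355 -0.3181  0.07  ]
side grip [ 0.4419 -0.312   0.07  ]
tips l r
[ 0.5575 -0.3291  0.012 ]
[ 0.5502 -0.3589  0.012 ]
butt
[ 0.4139 -0.2985  0.018 ]
[ 0.4086 -0.3291  0.018 ]
tray corners
[ 0.5772 -0.2532  0.008 ]
[ 0.5802 -0.3905  0.008 ]
[ 0.3859 -0.3978  0.008 ]
[ 0.3812 -0.2599  0.008 ]
plugs
[0.5572 0.1053 0.11  ]
[0.5626 0.0369 0.11  ]
gauge
[ 0.6195 -0.0047  0.06  ]
```

```bash
cat >> h.py <<'E'
from scipy.spatial.transform import Rotation as R
def st():
    s=env.get_state();M=R.from_quat(s['orientation']).as_matrix()
    print('t',round(s['t'],2),'pos',np.round(s['eef_pos']*1000,1),'x',np.round(M[:,0],3),'jaw ang',round(np.arctan2(M[1,1],M[0,1]),3),'q6',np.round(s['q'],2),'F',np.round(s['contact_force'],1),'T',np.round(s['torque'],2),'w',round(s['grip_width']*1000,1))
    return s
E
python3 -c "
from h import *;st()
p=env.camera_params('wrist');print(p['fx'],p['cx'],p['cy'],np.round(p['cam_to_world'],3).tolist())"
```

```text
t 0.1 pos [191.4 594.3 252.4] x [-0.001 -0.002 -1.   ] jaw ang 1.259 q6 [ 1.08  0.53  1.43  0.    1.18 -0.18] F [ 0.3  0.2 -0.1] T [-0.06 -0.02 -0.03] w 85.5
332.6616566899252 317.8670811766234 236.59184221061838 [[0.308, 0.905, 0.294, 0.116], [0.951, -0.293, -0.097, 0.618], [-0.002, 0.309, -0.951, 0.373], [0.0, 0.0, 0.0, 1.0]]
```

```bash
python3 -m pendant '{"xyz":[[29,-55,0],[29,-55,0],[29,-55,0],[29,-55,0],[29,-55,0],[29,-55,0],[29,-55,0],[29,-55,0],[29,-55,0]],"roll":[-0.163,-0.163,-0.163,-0.163,-0.163,-0.163,-0.163,-0.163,-0.163],"hand":[100,100,100,100,100,100,100,100,60]}'; python3 -m pendant '{"xyz":[[-2,-52,0],[-2,-52,0],[-2,-52,0],[-2,-52,0],[-2,-52,0],[-2,-52,0],[-2,-52,0],[-2,-52,0]],"roll":[0,0,0,0,0,0,0,0],"hand":[55,55,55,55,55,55,55,55]}'; python3 -c "
from h import *;st()"
```

```text
t: 1.23
eef_pos: [0.4511, 0.0963, 0.2502]
orientation: [-0.558, -0.435, 0.558, -0.435]
contact_force: [-0.1, 0.5, -0.4]
grip_width: 0.0698
t: 2.22
eef_pos: [0.4349, -0.3343, 0.2487]
orientation: [0.56, 0.434, -0.558, 0.433]
contact_force: [0.8, 0.3, -0.3]
grip_width: 0.0468
t 2.23 pos [ 434.9 -334.3  248.7] x [ 0.001  0.002 -1.   ] jaw ang -0.251 q6 [-0.86  0.43  1.63  0.    1.08 -0.61] F [ 0.8  0.3 -0.3] T [ 0.03 -0.   -0.07] w 46.8
```

```bash
python3 -m pendant '{"xyz":[[1,16,-30],[0,0,-20],[0,0,0]],"roll":[0.044,0,0],"hand":[55,55,55]}'; python3 -c "
from h import *;s=st();snap('wrist','w1')
p=env.camera_params('wrist');import json;json.dump({k:np.array(v).tolist() for k,v in p.items()},open('w1.json','w'));print(np.round(p['cam_to_world'],3)[:3,3])"
```

```text
t: 2.6
eef_pos: [0.4354, -0.3238, 0.1969]
orientation: [0.551, 0.443, -0.55, 0.445]
contact_force: [0.0, 0.5, 0.4]
grip_width: 0.0472
t 2.6 pos [ 435.4 -323.8  196.9] x [ 0.003  0.    -1.   ] jaw ang -0.213 q6 [-0.85  0.49  1.7   0.    0.95 -0.63] F [0.  0.5 0.4] T [ 0.03 -0.02  0.02] w 47.2
[ 0.452 -0.247  0.318]
```

View pics/w1.png

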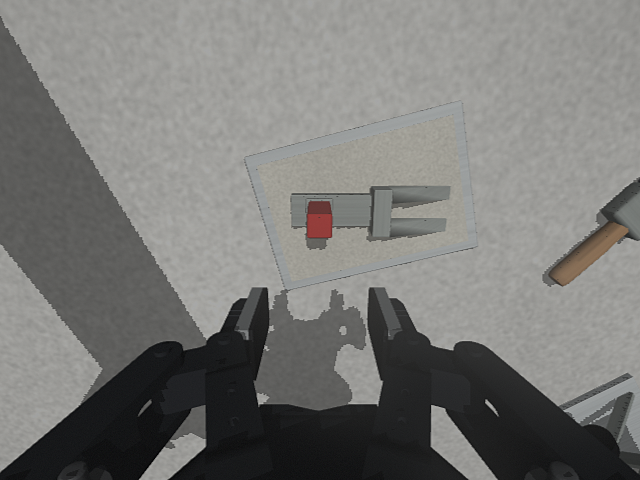

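```bash
python3 - <<'E'
from h import *
import json
p=json.load(open('w1.json'))
im=cv2.imread('pics/w1.png').astype(int)
m=(im[...,2]>100)&(im[...,1]<90)&(im[...,0]<90)
for r in range(196,244,3):
    c=np.where(m[r,290:350])[0]+290
    print(r,(c.min(),c.max(),im[r,319]) if len(c) else '')
f=lambda u,v,z:print(np.round(at_z('w',u,v,z,p)*1000,1))
print('tines: l tip, r tip');f(450,191,.0125);f(446,226,.0125)
print('butt');f(291,211,.018)
f(319.5,225,.07)
E
```

```text
196 
199 
202 (np.int64(329), np.int64(329), array([49, 52, 98]))
205 (np.int64(308), np.int64(328), array([ 54,  56, 101]))
208 (np.int64(310), np.int64(328), array([ 53,  56, 100]))
211 (np.int64(309), np.int64(329), array([ 53,  56, 102]))
214 (np.int64(307), np.int64(331), array([ 58,  61, 145]))
217 (np.int64(307), np.int64(332), array([51, 54, 83]))
220 (np.int64(307), np.int64(332), array([ 58,  61, 149]))
223 (np.int64(307), np.int64(332), array([ 59,  61, 148]))
226 (np.int64(307), np.int64(331), array([ 58,  61, 147]))
229 (np.int64(307), np.int64(331), array([ 58,  61, 146]))
232 (np.int64(307), np.int64(331), array([ 58,  60, 146]))
235 (np.int64(307), np.int64(331), array([ 58,  60, 146]))
238 
241 
tines: l tip, r tip
[ 561.1 -327.5   12.5]
[ 554.3 -360.5   12.5]
butt
[ 413.7 -313.3   18. ]
[ 439.3 -317.3   70. ]
```

```bash
python3 -m pendant '{"xyz":[[3.5,6.8,-50],[0,0,-50],[0,0,-30],[0,0,-15],[0,0,0],[0,0,0],[0,0,0],[0,0,0]],"roll":[-0.007,0,0,0,0,0,0,0],"hand":[55,55,55,55,55,0,0,0]}';python3 -c "
from h import *;st()"
```

```text
t: 3.65
eef_pos: [0.4448, -0.3212, 0.058]
orientation: [0.552, 0.435, -0.55, 0.45]
contact_force: [-1.1, 0.3, -2.4]
grip_width: 0.0193
t 3.65 pos [ 444.8 -321.2   58. ] x [ 0.016 -0.015 -1.   ] jaw ang -0.218 q6 [-0.83  0.72  1.78  0.    0.62 -0.61] F [-1.1  0.3 -2.4] T [0.03 0.09 0.03] w 19.3
```

```bash
python3 -m pendant '{"xyz":[[0,0,0],[0,0,0],[-3,4,-6],[0,0,-1],[0,0,0],[0,0,0],[0,0,0],[0,0,0]],"roll":[0,0,0,0,0,0,0,0],"hand":[50,50,50,50,50,0,0,0]}';python3 -c "
from h import *;st()"
```

```text
t: 4.65
eef_pos: [0.4427, -0.318, 0.052]
orientation: [0.553, 0.434, -0.55, 0.452]
contact_force: [-0.2, -0.4, -1.8]
grip_width: 0.0199
t 4.65 pos [ 442.7 -318.    52. ] x [ 0.019 -0.018 -1.   ] jaw ang -0.218 q6 [-0.83  0.73  1.79  0.    0.59 -0.61] F [-0.2 -0.4 -1.8] T [ 0.05  0.05 -0.03] w 19.9
```

```bash
python3 -c "
from h import *;s=st();np.save('Rg.npy',s['orientation'])" >/dev/null; python3 -m pendant '{"xyz":[[0,0,40],[0,0,50],[0,0,50],[-6,48,0],[-6,48,0],[-6,48,0],[-6,48,0],[-6,48,0],[-6,48,0]],"roll":[0,0,0,0.037,0.037,0.037,0.037,0.037,0.037],"hand":[0,0,0,0,0,0,0,0,0]}'; cat >> h.py <<'E'
def fork():
    s=st(); Rg=R.from_quat(np.load('Rg.npy')); F0=R.from_euler('z',-.22)
    Rf=(R.from_quat(s['orientation'])*Rg.inv()*F0).as_matrix()
    o=s['eef_pos']-Rf@np.array([0,0,.044])
    print('fork o',np.round(o*1000,1),'yaw',round(np.arctan2(Rf[1,0],Rf[0,0]),3),'pitchup',round(Rf[2,0],4),'roll',round(Rf[2,1],4))
    return o,Rf
E
python3 -c "
from h import *;fork()"
```

```text
t: 5.78
eef_pos: [0.4033, -0.0242, 0.1926]
orientation: [0.502, 0.493, -0.497, 0.508]
contact_force: [0.6, 0.3, -1.2]
grip_width: 0.0197
t 5.78 pos [403.3 -24.2 192.6] x [ 0.02 -0.01 -1.  ] jaw ang 0.003 q6 [-0.34  0.34  2.04 -0.01  0.74 -0.33] F [ 0.6  0.3 -1.2] T [ 0.04  0.04 -0.03] w 19.7
fork o [403.2 -24.1 148.6] yaw 0.0 pitchup -0.0026 roll 0.0028
```

```bash
python3 -m pendant '{"xyz":[[0,-3,-30],[8,-3,-14],[6,0,0],[0,0,0]],"roll":[0,0,0,0],"hand":[0,0,0,0]}'; python3 - <<'E'
from h import *
fork()
import json
snap('wrist','w2');p=env.camera_params('wrist');json.dump({k:np.array(v).tolist() for k,v in p.items()},open('w2.json','w'))
a=env.get_image('top');b=env.get_image('side');w=cv2.imread('pics/w2_full.png')
cv2.imwrite('pics/top2.png',a);cv2.imwrite('pics/side2.png',b)
def c(im,x,y,w,h,s):return cv2.resize(im[y:y+h,x:x+w],None,fx=s,fy=s,interpolation=cv2.INTER_CUBIC)
o=np.zeros((600,800,3),np.uint8)
o[:300,:400]=cv2.resize(w,(400,300))
o[:300,400:]=c(a,280,215,80,60,5)
o[300:,:400]=c(b,260,195,80,60,5)
o[300:,400:]=c(w,420,60,200,150,2)
cv2.imwrite('pics/c2.png',cv2.convertScaleAbs(o,alpha=1.4))
E
```

```text
t: 6.28
eef_pos: [0.417, -0.0273, 0.1476]
orientation: [0.5, 0.495, -0.496, 0.509]
contact_force: [-0.1, 1.0, -1.6]
grip_width: 0.0194
t 6.28 pos [417.  -27.3 147.6] x [ 0.018 -0.009 -1.   ] jaw ang 0.008 q6 [-0.33  0.45  2.05 -0.    0.62 -0.34] F [-0.1  1.  -1.6] T [ 0.03  0.11 -0.  ] w 19.4
fork o [416.8 -27.1 103.6] yaw 0.006 pitchup -0.004 roll 0.0039
```

View pics/c2.png

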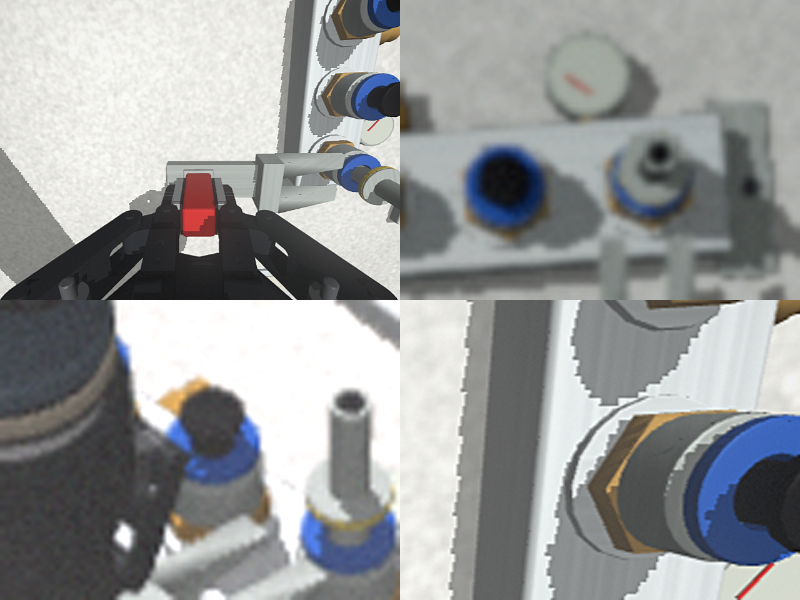

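```bash
python3 - <<'E'
from h import *
print(at_z('top',329.4,215+238/5,.108),at_z('top',331.4,245.4,.168))
w=cv2.imread('pics/w2_full.png')
cv2.imwrite('pics/c3.png',cv2.convertScaleAbs(cv2.resize(w[210:360,400:640],None,fx=3.3,fy=3.3,interpolation=cv2.INTER_CUBIC),alpha=1.3))
E
```

```text
[ 0.53588817 -0.02960989  0.108     ] [ 0.56849001 -0.03174982  0.168     ]
```

View pics/c3.png

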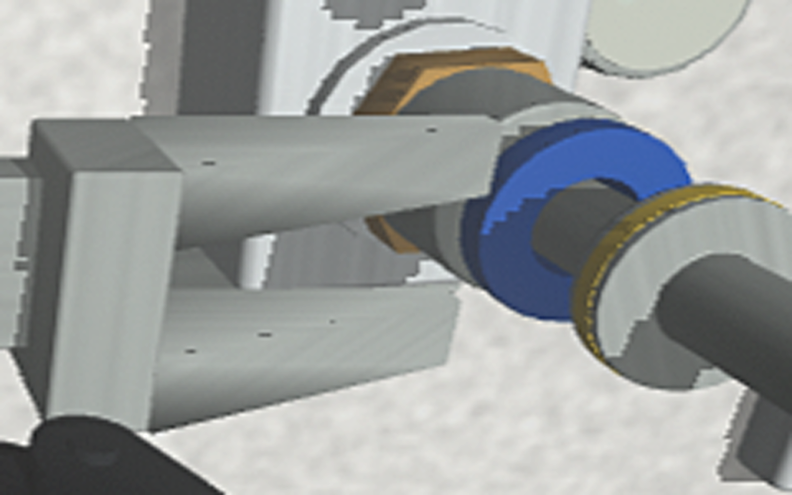

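```bash
python3 - <<'E'
from h import *
import json
p=json.load(open('w2.json'))
w=cv2.imread('pics/w2_full.png');S=3.3
im=cv2.convertScaleAbs(cv2.resize(w[210:360,400:640],None,fx=S,fy=S,interpolation=cv2.INTER_CUBIC),alpha=1.3)
def P(X):
    u,v=proj('w',X,p);return int((u-400)*S),int((v-210)*S)
t=np.linspace(0,2*np.pi,60)
def circ(c,r,z,col):
    cv2.polylines(im,[np.array([P((c[0]+r*np.cos(a),c[1]+r*np.sin(a),z)) for a in t])],True,col,1)
L=(.569,-.0317)
circ(L,.019,.096,(0,0,255));circ(L,.017,.119,(0,255,0));circ(L,.017,.113,(255,0,255))
o=np.array([.4168,-.0271,.1036])
for s in(1,-1):
    pts=[o+np.array([x,s*y,z]) for x,y,z in((.064,.0095,.023),(.121,.0095,.0045),(.121,.0215,.0045),(.064,.0215,.023))]
    cv2.polylines(im,[np.array([P(q) for q in pts])],True,(0,0,255),1)
cv2.imwrite('pics/c4.png',im)
E
```

```text
(no output)
```

View pics/c4.png

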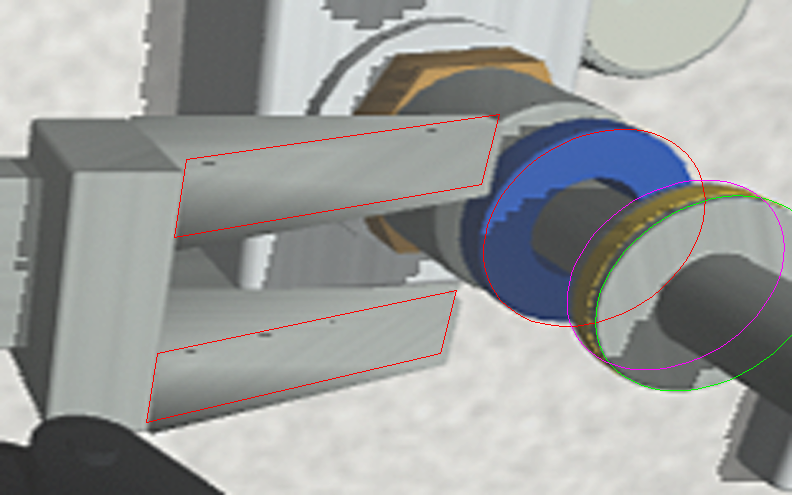

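```bash
python3 -m pendant '{"xyz":[[0,-2.7,-3],[0,0,-2],[8,0,0],[8,0,0],[4,0,0],[0,0,0]],"roll":[0,0,0,0,0,0],"hand":[0,0,0,0,0,0]}'; python3 - <<'E'
from h import *
fork()
E
```

```text
t: 7.18
eef_pos: [0.4382, -0.0305, 0.1433]
orientation: [0.501, 0.494, -0.496, 0.509]
contact_force: [-0.2, -0.1, -2.6]
grip_width: 0.0199
t 7.17 pos [438.2 -30.5 143.3] x [ 0.02 -0.01 -1.  ] jaw ang 0.007 q6 [-0.32  0.47  2.01 -0.01  0.64 -0.33] F [-0.2 -0.1 -2.6] T [0.05 0.06 0.01] w 19.9
fork o [438.1 -30.3  99.3] yaw 0.005 pitchup -0.0021 roll 0.0033
```

```bash
python3 -m pendant '{"xyz":[[5,0,-0.5],[5,0,0],[3,0,0]],"roll":[-0.005,0,0],"hand":[0,0,0]}'; python3 - <<'E'
from h import *
fork()
w=env.get_image('wrist');a=env.get_image('top')
import json
p=env.camera_params('wrist');json.dump({k:np.array(v).tolist() for k,v in p.items()},open('w3.json','w'))
cv2.imwrite('pics/w3_full.png',w);cv2.imwrite('pics/top3.png',a)
def c(im,x,y,w,h,s):return cv2.resize(im[y:y+h,x:x+w],None,fx=s,fy=s,interpolation=cv2.INTER_CUBIC)
o=np.zeros((600,700,3),np.uint8)
o[:360,:700]=c(w,430,220,175,90,4);o[360:,:400]=c(a,300,230,66,40,6)[:,:396].copy() if 0 else c(a,300,230,50,30,8)
cv2.imwrite('pics/c5.png',cv2.convertScaleAbs(o,alpha=1.3))
E
```

```text
t: 7.55
eef_pos: [0.4515, -0.0302, 0.1427]
orientation: [0.502, 0.493, -0.497, 0.508]
contact_force: [0.2, 0.3, -1.7]
grip_width: 0.0197
t 7.55 pos [451.5 -30.2 142.7] x [ 0.019 -0.01  -1.   ] jaw ang 0.002 q6 [-0.31  0.49  1.97 -0.01  0.66 -0.31] F [ 0.2  0.3 -1.7] T [-0.03  0.12 -0.02] w 19.7
fork o [451.3 -30.1  98.7] yaw -0.001 pitchup -0.0031 roll 0.0036
```

View pics/c5.png

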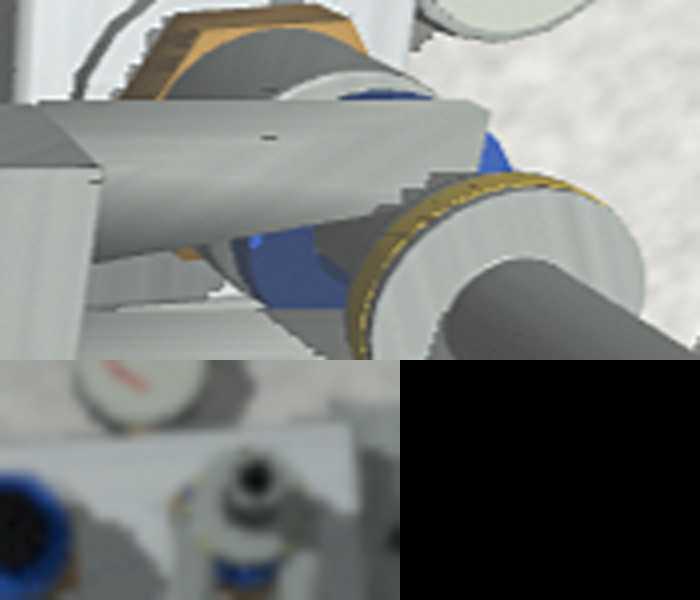

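The tines straddle the lance with no side force, and the ring is visible below them. Next I'll press down by feel.

```bash
python3 -m pendant '{"xyz":[[3,0,-1],[0,0,-2]],"roll":[0,0],"hand":[0,0]}';python3 -m pendant '{"xyz":[[0,0,-2]],"roll":[0],"hand":[0]}';python3 -m pendant '{"xyz":[[0,0,-2]],"roll":[0],"hand":[0]}'; python3 - <<'E'
from h import *
fork()
E
```

```text
t: 7.9
eef_pos: [0.4546, -0.0303, 0.1397]
orientation: [0.502, 0.493, -0.497, 0.508]
contact_force: [0.5, -0.8, -2.5]
grip_width: 0.0195
t: 8.02
eef_pos: [0.4545, -0.0302, 0.1375]
orientation: [0.502, 0.493, -0.497, 0.508]
contact_force: [0.3, -0.4, -2.1]
grip_width: 0.0194
t: 8.15
eef_pos: [0.4548, -0.0303, 0.1355]
orientation: [0.502, 0.493, -0.497, 0.508]
contact_force: [0.2, 0.1, -0.1]
grip_width: 0.0193
t 8.15 pos [454.8 -30.3 135.5] x [ 0.02 -0.01 -1.  ] jaw ang 0.002 q6 [-0.31  0.5   1.97 -0.01  0.64 -0.31] F [ 0.2  0.1 -0.1] T [ 0.   -0.17  0.03] w 19.3
fork o [454.7 -30.2  91.5] yaw -0.001 pitchup -0.002 roll 0.0032
```

```bash
for i in 1 2 3; do :; done; python3 -m pendant '{"xyz":[[0,0,-1.5]],"roll":[0],"hand":[0]}';python3 -m pendant '{"xyz":[[0,0,-1.5]],"roll":[0],"hand":[0]}'; python3 -m pendant '{"xyz":[[0,0,-1.5]],"roll":[0],"hand":[0]}';python3 - <<'E'
from h import *
fork()
E
```

```text
t: 8.28
eef_pos: [0.4553, -0.0305, 0.1342]
orientation: [0.502, 0.492, -0.497, 0.508]
contact_force: [-0.8, -0.2, 2.7]
grip_width: 0.0189
t: 8.4
eef_pos: [0.4557, -0.0306, 0.133]
orientation: [0.503, 0.492, -0.497, 0.509]
contact_force: [-0.4, 0.5, 3.4]
grip_width: 0.0194
t: 8.52
eef_pos: [0.4563, -0.0308, 0.1318]
orientation: [0.503, 0.491, -0.496, 0.509]
contact_force: [-1.0, 0.7, 7.1]
grip_width: 0.0194
t 8.53 pos [456.3 -30.8 131.8] x [ 0.025 -0.011 -1.   ] jaw ang 0.001 q6 [-0.31  0.51  1.97 -0.01  0.63 -0.31] F [-1.   0.7  7.1] T [ 0.01 -0.6   0.03] w 19.4
fork o [456.4 -30.7  87.8] yaw -0.001 pitchup 0.0028 roll 0.0019
```

```bash
python3 -m pendant '{"xyz":[[0,0,-0.8]],"roll":[0],"hand":[0]}';python3 -m pendant '{"xyz":[[2,0,-0.8]],"roll":[0],"hand":[0]}'; python3 -m pendant '{"xyz":[[3,0,-0.8]],"roll":[0],"hand":[0]}';python3 - <<'E'
from h import *
fork()
E
```

```text
t: 8.65
eef_pos: [0.4571, -0.031, 0.1316]
orientation: [0.504, 0.49, -0.496, 0.51]
contact_force: [-1.1, 0.2, 7.0]
grip_width: 0.0193
t: 8.78
eef_pos: [0.4599, -0.0312, 0.1314]
orientation: [0.504, 0.489, -0.495, 0.511]
contact_force: [-0.8, 0.3, 6.4]
grip_width: 0.0196
t: 8.9
eef_pos: [0.4636, -0.0315, 0.1313]
orientation: [0.505, 0.489, -0.495, 0.512]
contact_force: [-2.1, -0.0, 6.5]
grip_width: 0.0194
t 8.9 pos [463.6 -31.5 131.3] x [ 0.032 -0.013 -0.999] jaw ang 0.001 q6 [-0.31  0.52  1.96 -0.01  0.63 -0.3 ] F [-2.1 -0.   6.5] T [ 0.08 -0.51  0.04] w 19.4
fork o [464.1 -31.5  87.3] yaw -0.001 pitchup 0.0102 roll -0.0001
```

```bash
python3 -m pendant '{"xyz":[[6,1,-0.8],[6,0.6,-0.8]],"roll":[0,0],"hand":[0,0]}';python3 -m pendant '{"xyz":[[4,0.3,-0.8]],"roll":[0],"hand":[0]}'; python3 - <<'E'
from h import *
fork()
E
```

```text
t: 9.15
eef_pos: [0.4774, -0.0303, 0.1312]
orientation: [0.506, 0.487, -0.494, 0.513]
contact_force: [-1.9, -0.6, 9.0]
grip_width: 0.0193
t: 9.28
eef_pos: [0.4823, -0.0303, 0.1313]
orientation: [0.506, 0.486, -0.494, 0.514]
contact_force: [-2.2, -0.8, 8.0]
grip_width: 0.0191
t 9.28 pos [482.3 -30.3 131.3] x [ 0.04  -0.016 -0.999] jaw ang 0.0 q6 [-0.29  0.53  1.92 -0.01  0.64 -0.29] F [-2.2 -0.8  8. ] T [ 0.01 -0.36  0.03] w 19.1
fork o [483.1 -30.4  87.3] yaw -0.002 pitchup 0.0178 roll -0.0023
```

```bash
for k in 1; do python3 -m pendant '{"xyz":[[3,0,-0.7]],"roll":[0],"hand":[0]}';python3 -m pendant '{"xyz":[[3,0,-0.7]],"roll":[0],"hand":[0]}'; done; python3 - <<'E'
from h import *
fork()
E
```

```text
t: 9.4
eef_pos: [0.4857, -0.0303, 0.1313]
orientation: [0.506, 0.486, -0.494, 0.514]
contact_force: [-3.1, 0.4, 9.6]
grip_width: 0.0194
t: 9.52
eef_pos: [0.4879, -0.0302, 0.1313]
orientation: [0.506, 0.486, -0.494, 0.514]
contact_force: [-8.4, -0.7, 14.7]
grip_width: 0.0191
t 9.53 pos [487.9 -30.2 131.3] x [ 0.04  -0.016 -0.999] jaw ang 0.001 q6 [-0.29  0.54  1.91 -0.01  0.65 -0.28] F [-8.4 -0.7 14.7] T [-0.1   0.29 -0.04] w 19.1
fork o [488.6 -30.3  87.3] yaw -0.002 pitchup 0.0174 roll -0.0026
```

```bash
python3 -m pendant '{"xyz":[[0.3,0,-0.2]],"roll":[0],"hand":[0]}'; python3 - <<'E'
from h import *
fork()
E
```

```text
t: 9.65
eef_pos: [0.4882, -0.0302, 0.1317]
orientation: [0.506, 0.486, -0.494, 0.514]
contact_force: [-0.5, 0.5, 3.8]
grip_width: 0.0194
t 9.65 pos [488.2 -30.2 131.7] x [ 0.04  -0.016 -0.999] jaw ang 0.001 q6 [-0.29  0.54  1.91 -0.01  0.65 -0.28] F [-0.5  0.5  3.8] T [ 0.06 -0.13 -0.03] w 19.4
fork o [489.  -30.3  87.7] yaw -0.002 pitchup 0.0179 roll -0.0028
```

```bash
python3 -m pendant '{"xyz":[[1,0,-0.5]],"roll":[0],"hand":[0]}'; python3 -m pendant '{"xyz":[[1,0,-0.4]],"roll":[0],"hand":[0]}'; python3 - <<'E'
from h import *
fork()
E
```

```text
t: 9.78
eef_pos: [0.4883, -0.0301, 0.1316]
orientation: [0.505, 0.486, -0.494, 0.514]
contact_force: [-4.7, -1.1, 8.7]
grip_width: 0.0193
t: 9.9
eef_pos: [0.4884, -0.0301, 0.1317]
orientation: [0.505, 0.487, -0.495, 0.513]
contact_force: [-4.5, -0.3, 8.8]
grip_width: 0.0198
t 9.9 pos [488.4 -30.1 131.7] x [ 0.037 -0.016 -0.999] jaw ang 0.001 q6 [-0.29  0.54  1.9  -0.01  0.66 -0.28] F [-4.5 -0.3  8.8] T [-0.17  0.18 -0.08] w 19.8
fork o [489.1 -30.2  87.7] yaw -0.001 pitchup 0.0147 roll -0.0029
```

```bash
python3 - <<'E'
from h import *
w=env.get_image('wrist');b=env.get_image('side');a=env.get_image('top')
import json
p=env.camera_params('wrist');json.dump({k:np.array(v).tolist() for k,v in p.items()},open('w4.json','w'))
cv2.imwrite('pics/w4_full.png',w);cv2.imwrite('pics/side4.png',b);cv2.imwrite('pics/top4.png',a)
def c(im,x,y,w,h,s):return cv2.resize(im[y:y+h,x:x+w],None,fx=s,fy=s,interpolation=cv2.INTER_CUBIC)
o=np.zeros((600,800,3),np.uint8)
o[:360,:]=c(w,400,210,200,90,4);o[360:,:300]=c(b,310,205,50,40,6)
o[360:,300:600]=c(cv2.imread('pics/side0.png'),310,205,50,40,6)
o[360:540,600:800]=c(a,308,230,40,36,5)
cv2.imwrite('pics/c6.png',cv2.convertScaleAbs(o,alpha=1.3))
fork()
E
```

```text
t 10.05 pos [488.4 -30.1 131.7] x [ 0.037 -0.016 -0.999] jaw ang 0.001 q6 [-0.29  0.54  1.9  -0.01  0.66 -0.28] F [-4.7 -0.2  8.9] T [-0.09  0.11 -0.12] w 19.4
fork o [489.1 -30.3  87.7] yaw -0.001 pitchup 0.0149 roll -0.0028
```

View pics/c6.png

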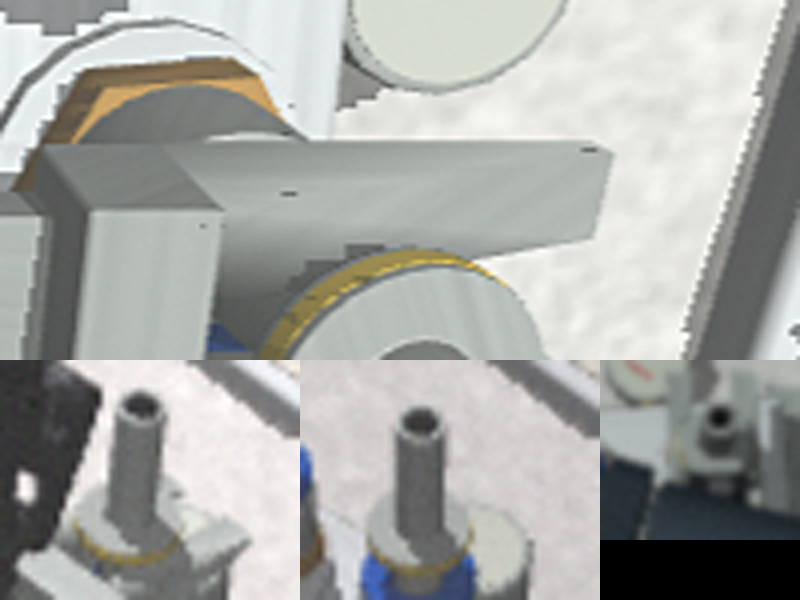

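```bash
python3 -m pendant '{"xyz":[[1.5,0,0]],"roll":[0],"hand":[0]}'; python3 -m pendant '{"xyz":[[2,0,0]],"roll":[0],"hand":[0]}'; python3 - <<'E'
from h import *
fork()
E
```

```text
t: 10.18
eef_pos: [0.4886, -0.0301, 0.132]
orientation: [0.504, 0.487, -0.495, 0.513]
contact_force: [-3.6, -1.1, 6.6]
grip_width: 0.0195
t: 10.3
eef_pos: [0.4889, -0.03, 0.1322]
orientation: [0.503, 0.488, -0.496, 0.512]
contact_force: [-5.5, -0.8, 7.7]
grip_width: 0.0193
t 10.3 pos [488.9 -30.  132.2] x [ 0.031 -0.016 -0.999] jaw ang 0.001 q6 [-0.29  0.54  1.9  -0.01  0.67 -0.28] F [-5.5 -0.8  7.7] T [-0.29  0.38 -0.11] w 19.3
fork o [489.2 -30.1  88.2] yaw -0.001 pitchup 0.0086 roll -0.0025
```

```bash
python3 - <<'E'
from h import *
def tri(a,b):
    A=np.zeros((3,3));B=np.zeros(3)
    for n,(u,v) in(('top',a),('side',b)):
        o,d=ray(env.camera_params(n),u,v);d/=np.linalg.norm(d);M=np.eye(3)-np.outer(d,d);A+=M;B+=M@o
    return np.round(np.linalg.solve(A,B)*1000,1)
print('before',tri((331.4,245.5),(330,215)),'now',tri((332,241.6),(333.3,212.5)))
# correlate lance-top patch shift for subpixel
for n,u,v in(('top',331,246),('side',330,218)):
    a=cv2.imread(f'pics/{n}0.png');b=cv2.imread(f'pics/{n}4.png')
    h=7
    t=cv2.resize(a[v-h:v+h,u-h:u+h],None,fx=8,fy=8,interpolation=cv2.INTER_CUBIC)
    H=16;s=cv2.resize(b[v-H:v+H,u-H:u+H],None,fx=8,fy=8,interpolation=cv2.INTER_CUBIC)
    r=cv2.matchTemplate(s,t,cv2.TM_CCOEFF_NORMED);_,mx,_,l=cv2.minMaxLoc(r);print(n,mx,l[0]/8-(H-h),l[1]/8-(H-h))
E
```

```text
before [568.3 -31.9 171.5] now [576.5 -33.1 172.7]
top 0.8675992488861084 0.0 -3.5
side 0.9336915016174316 3.375 -2.875
```

```bash
python3 -m pendant '{"xyz":[[2.5,0,0.4]],"roll":[0],"hand":[0]}'; python3 -m pendant '{"xyz":[[3,0,0.3]],"roll":[0],"hand":[0]}'; python3 - <<'E'
from h import *
fork()
E
```

```text
t: 10.42
eef_pos: [0.4893, -0.0299, 0.1326]
orientation: [0.502, 0.49, -0.497, 0.511]
contact_force: [-4.6, -2.2, 4.9]
grip_width: 0.0191
t: 10.55
eef_pos: [0.49, -0.0296, 0.1329]
orientation: [0.501, 0.491, -0.498, 0.509]
contact_force: [-5.9, -1.1, 7.2]
grip_width: 0.0193
t 10.55 pos [490.  -29.6 132.9] x [ 0.021 -0.015 -1.   ] jaw ang 0.001 q6 [-0.28  0.54  1.89 -0.01  0.69 -0.27] F [-5.9 -1.1  7.2] T [-0.21  0.47 -0.13] w 19.3
fork o [489.9 -29.7  88.9] yaw -0.001 pitchup -0.0012 roll -0.0014
```

```bash
python3 -m pendant '{"xyz":[[4,-0.3,0.2]],"roll":[0],"hand":[0]}'; python3 - <<'E'
from h import *
fork()
E
```

```text
t: 10.68
eef_pos: [0.4914, -0.0296, 0.1333]
orientation: [0.5, 0.493, -0.499, 0.508]
contact_force: [-6.7, 0.4, 10.4]
grip_width: 0.019
t 10.68 pos [491.4 -29.6 133.3] x [ 0.015 -0.014 -1.   ] jaw ang 0.001 q6 [-0.28  0.54  1.88 -0.01  0.7  -0.27] F [-6.7  0.4 10.4] T [-0.04  0.49 -0.07] w 19.0
fork o [491.1 -29.6  89.3] yaw -0.001 pitchup -0.0068 roll -0.0006
```

```bash
cat >> h.py <<'E'
def tri(a,b):
    A=np.zeros((3,3));B=np.zeros(3)
    for n,(u,v) in(('top',a),('side',b)):
        o,d=ray(env.camera_params(n),u,v);d/=np.linalg.norm(d);M=np.eye(3)-np.outer(d,d);A+=M;B+=M@o
    return np.round(np.linalg.solve(A,B)*1000,1)
def track(tag):
    P=[]
    for n,u,v,c in(('top',331,246,(331.4,245.5)),('side',330,218,(330,215))):
        a=cv2.imread(f'pics/{n}0.png');b=env.get_image(n);cv2.imwrite(f'pics/{n}{tag}.png',b)
        h=7;t=cv2.resize(a[v-h:v+h,u-h:u+h],None,fx=8,fy=8,interpolation=cv2.INTER_CUBIC)
        H=22;s=cv2.resize(b[v-H:v+H,u-H:u+H],None,fx=8,fy=8,interpolation=cv2.INTER_CUBIC)
        r=cv2.matchTemplate(s,t,cv2.TM_CCOEFF_NORMED);_,mx,_,l=cv2.minMaxLoc(r)
        d=(l[0]/8-(H-h),l[1]/8-(H-h));print(n,round(mx,2),d);P.append((c[0]+d[0],c[1]+d[1]))
    print('lance top',tri(*P),'(home 568.3 -31.9 171.5)')
E
python3 - <<'E'
from h import *
track('5');st()
E
```

```text
top 0.84 (-0.375, -3.625)
side 0.73 (3.5, -3.125)
lance top [576.8 -31.7 172.8] (home 568.3 -31.9 171.5)
t 10.78 pos [491.8 -29.6 133.3] x [ 0.016 -0.014 -1.   ] jaw ang 0.001 q6 [-0.28  0.54  1.88 -0.01  0.7  -0.27] F [-5.2 -0.9  8.6] T [-0.13  0.42 -0.03] w 19.4
```

```bash
python3 -m pendant '{"xyz":[[2.5,0,-0.2],[2.5,0,-0.2]],"roll":[0.012,-0.022],"hand":[0,0]}'; python3 -m pendant '{"xyz":[[2.5,0,-0.1]],"roll":[0.012],"hand":[0]}'; python3 - <<'E'
from h import *
fork();track('6')
E
```

```text
t: 11.02
eef_pos: [0.4937, -0.0292, 0.1337]
orientation: [0.501, 0.492, -0.503, 0.504]
contact_force: [-4.8, 1.1, 8.6]
grip_width: 0.0194
t: 11.15
eef_pos: [0.4948, -0.0291, 0.1339]
orientation: [0.498, 0.496, -0.5, 0.506]
contact_force: [-4.9, -1.7, 7.4]
grip_width: 0.0194
t 11.15 pos [494.8 -29.1 133.9] x [ 0.008 -0.013 -1.   ] jaw ang 0.004 q6 [-0.28  0.55  1.87 -0.02  0.72 -0.27] F [-4.9 -1.7  7.4] T [-0.32  0.26 -0.14] w 19.4
fork o [494.2 -29.1  89.9] yaw 0.002 pitchup -0.0148 roll 0.0
top 0.75 (-4.875, -15.0)
side 0.68 (2.125, 7.25)
lance top [603.6 -18.1 113.5] (home 568.3 -31.9 171.5)
```

```bash
python3 - <<'E'
from h import *
w=env.get_image('wrist')
import json
p=env.camera_params('wrist');json.dump({k:np.array(v).tolist() for k,v in p.items()},open('w6.json','w'))
cv2.imwrite('pics/w6.png',w)
def c(im,x,y,w,h,s):return cv2.resize(im[y:y+h,x:x+w],None,fx=s,fy=s,interpolation=cv2.INTER_CUBIC)
o=np.zeros((600,800,3),np.uint8)
o[:300,:400]=c(w,420,210,200,150,2)
o[300:,:400]=c(cv2.imread('pics/side6.png'),305,200,50,37,8)[:300,:400] if 0 else cv2.resize(cv2.imread('pics/side6.png')[200:238,305:355],(400,300))
o[:300,400:]=cv2.resize(cv2.imread('pics/top6.png')[230:260,308:348],(400,300),interpolation=cv2.INTER_CUBIC)
o[300:,400:]=cv2.resize(cv2.imread('pics/side4.png')[200:238,305:355],(400,300))
cv2.imwrite('pics/c7.png',cv2.convertScaleAbs(o,alpha=1.3))
E
```

```text
(no output)
```

View pics/c7.png

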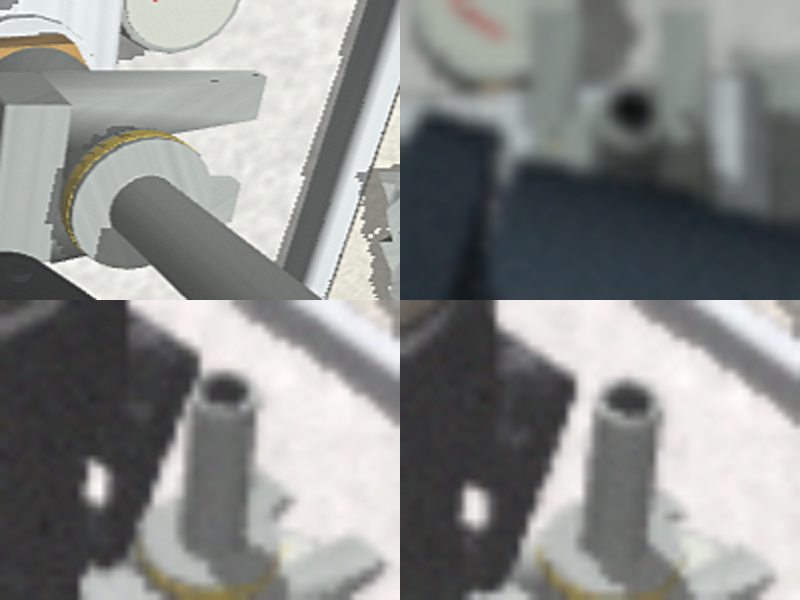

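```bash
python3 -m pendant '{"xyz":[[2.5,-0.4,-0.3],[2.5,-0.3,-0.3]],"roll":[-0.012,0.012],"hand":[0,0]}'; python3 -m pendant '{"xyz":[[2,-0.3,-0.4]],"roll":[-0.006],"hand":[0]}'; python3 - <<'E'
from h import *
fork()
E
```

```text
t: 11.55
eef_pos: [0.497, -0.0293, 0.1342]
orientation: [0.496, 0.497, -0.502, 0.505]
contact_force: [-5.1, -1.5, 8.9]
grip_width: 0.0193
t: 11.68
eef_pos: [0.4975, -0.0292, 0.1343]
orientation: [-0.497, -0.497, 0.504, -0.502]
contact_force: [-5.8, 0.9, 10.1]
grip_width: 0.0195
t 11.68 pos [497.5 -29.2 134.3] x [-0.001 -0.012 -1.   ] jaw ang -0.002 q6 [-0.28  0.55  1.85 -0.02  0.73 -0.26] F [-5.8  0.9 10.1] T [0.19 0.1  0.05] w 19.5
fork o [496.5 -29.2  90.3] yaw -0.004 pitchup -0.023 roll 0.0014
```

```bash
python3 -m pendant '{"xyz":[[2.5,-0.3,-0.4],[2.5,-0.3,-0.4]],"roll":[0.012,-0.012],"hand":[0,0]}'; python3 - <<'E'
from h import *
fork()
t=env.get_image('top');s=env.get_image('side')
cv2.imwrite('pics/top7.png',t);cv2.imwrite('pics/side7.png',s)
# small-motion match vs frame 6
for n,u,v in(('top',331,241),('side',333,213)):
    a=cv2.imread(f'pics/{n}6.png');b=cv2.imread(f'pics/{n}7.png')
    h=6;H=14
    f=lambda im,h:cv2.resize(im[v-h:v+h,u-h:u+h],None,fx=8,fy=8,interpolation=cv2.INTER_CUBIC)
    r=cv2.matchTemplate(f(b,H),f(a,h),cv2.TM_CCOEFF_NORMED);_,mx,_,l=cv2.minMaxLoc(r);print(n,mx,l[0]/8-(H-h),l[1]/8-(H-h))
E
```

```text
t: 11.92
eef_pos: [0.4986, -0.0295, 0.1346]
orientation: [-0.495, -0.499, 0.505, -0.5]
contact_force: [-5.2, 1.9, 8.2]
grip_width: 0.0195
t 11.93 pos [498.6 -29.5 134.6] x [-0.008 -0.011 -1.   ] jaw ang -0.001 q6 [-0.28  0.55  1.85 -0.02  0.75 -0.26] F [-5.2  1.9  8.2] T [0.18 0.16 0.05] w 19.5
fork o [497.2 -29.4  90.7] yaw -0.003 pitchup -0.0306 roll 0.0019
top 0.8447005152702332 0.375 -0.75
side 0.909067690372467 1.375 -0.375
```

```bash
python3 -m pendant '{"xyz":[[0.5,0,1.5],[0.5,0,1.5]],"roll":[0,0],"hand":[0,0]}'; python3 -m pendant '{"xyz":[[0.5,0,2]],"roll":[0],"hand":[0]}';python3 -m pendant '{"xyz":[[0.3,0,1.5]],"roll":[0],"hand":[0]}'; python3 - <<'E'
from h import *
fork()
E
```

```text
t: 12.28
eef_pos: [0.498, -0.0291, 0.137]
orientation: [-0.494, -0.5, 0.506, -0.499]
contact_force: [-0.7, -0.4, -3.5]
grip_width: 0.0192
t: 12.4
eef_pos: [0.4971, -0.0288, 0.1381]
orientation: [-0.494, -0.501, 0.507, -0.498]
contact_force: [0.4, 0.1, -7.7]
grip_width: 0.0194
t: 12.52
eef_pos: [0.4964, -0.0285, 0.1387]
orientation: [-0.493, -0.502, 0.507, -0.497]
contact_force: [-0.2, -0.7, -6.3]
grip_width: 0.0195
t 12.53 pos [496.4 -28.5 138.7] x [-0.019 -0.009 -1.   ] jaw ang -0.001 q6 [-0.27  0.55  1.84 -0.02  0.77 -0.26] F [-0.2 -0.7 -6.3] T [ 0.07  0.36 -0.03] w 19.5
fork o [494.6 -28.3  94.8] yaw -0.003 pitchup -0.0416 roll 0.0043
```

```bash
python3 -m pendant '{"xyz":[[0.8,0,2]],"roll":[0],"hand":[0]}'; python3 -m pendant '{"xyz":[[0.8,0,2]],"roll":[0],"hand":[0]}';python3 - <<'E'
from h import *
fork()
t=env.get_image('top');s=env.get_image('side')
cv2.imwrite('pics/top8.png',t);cv2.imwrite('pics/side8.png',s)
for n,u,v in(('top',331,241),('side',333,213)):
    a=cv2.imread(f'pics/{n}6.png');b=cv2.imread(f'pics/{n}8.png')
    h=6;H=14
    f=lambda im,h:cv2.resize(im[v-h:v+h,u-h:u+h],None,fx=8,fy=8,interpolation=cv2.INTER_CUBIC)
    r=cv2.matchTemplate(f(b,H),f(a,h),cv2.TM_CCOEFF_NORMED);_,mx,_,l=cv2.minMaxLoc(r);print(n,mx,l[0]/8-(H-h),l[1]/8-(H-h))
E
```

```text
t: 12.65
eef_pos: [0.4965, -0.0283, 0.1401]
orientation: [-0.493, -0.503, 0.508, -0.496]
contact_force: [-0.0, -0.3, -7.6]
grip_width: 0.0196
t: 12.78
eef_pos: [0.4968, -0.0282, 0.1417]
orientation: [-0.492, -0.504, 0.508, -0.496]
contact_force: [-0.7, 0.1, -6.9]
grip_width: 0.0192
t 12.78 pos [496.8 -28.2 141.7] x [-0.023 -0.008 -1.   ] jaw ang -0.001 q6 [-0.27  0.54  1.84 -0.02  0.78 -0.26] F [-0.7  0.1 -6.9] T [-0.06  0.48 -0.  ] w 19.2
fork o [494.8 -27.9  97.7] yaw -0.003 pitchup -0.0458 roll 0.0054
top 0.6860523223876953 -0.25 0.0
side 0.8126842379570007 -0.125 -1.875
```

```bash
python3 -m pendant '{"xyz":[[0.5,-0.3,3],[0.5,-0.3,3]],"roll":[0,0],"hand":[0,0]}'; python3 -m pendant '{"xyz":[[0.5,-0.3,3],[0.5,0,3]],"roll":[0,0],"hand":[0,0]}';python3 - <<'E'
from h import *
fork()
E
```

```text
t: 13.12
eef_pos: [0.4976, -0.0286, 0.148]
orientation: [-0.492, -0.504, 0.508, -0.496]
contact_force: [0.2, -0.4, -7.0]
grip_width: 0.0197
t: 13.38
eef_pos: [0.5007, -0.0294, 0.1556]
orientation: [-0.493, -0.502, 0.507, -0.497]
contact_force: [1.3, -0.4, -3.4]
grip_width: 0.0192
t 13.38 pos [500.7 -29.4 155.6] x [-0.018 -0.009 -1.   ] jaw ang -0.001 q6 [-0.27  0.52  1.82 -0.02  0.82 -0.26] F [ 1.3 -0.4 -3.4] T [0.09 0.26 0.04] w 19.2
fork o [498.9 -29.2 111.7] yaw -0.003 pitchup -0.0407 roll 0.0045
```

```bash
python3 -m pendant '{"xyz":[[0,0,-4],[0,0,-4],[0,0,-2]],"roll":[0,0,0],"hand":[0,0,0]}'; python3 -m pendant '{"xyz":[[-4,0,0],[-7,0,0],[-8,0,0]],"roll":[0,0,0],"hand":[0,0,0]}';python3 - <<'E'
from h import *
fork()
E
```

```text
t: 13.75
eef_pos: [0.503, -0.0301, 0.1468]
orientation: [-0.495, -0.5, 0.506, -0.499]
contact_force: [-0.3, 0.0, -2.4]
grip_width: 0.0194
t: 14.12
eef_pos: [0.4831, -0.0301, 0.1465]
orientation: [-0.495, -0.5, 0.506, -0.499]
contact_force: [-0.5, -0.1, -2.3]
grip_width: 0.0191
t 14.12 pos [483.1 -30.1 146.5] x [-0.012 -0.01  -1.   ] jaw ang -0.001 q6 [-0.29  0.52  1.87 -0.02  0.76 -0.27] F [-0.5 -0.1 -2.3] T [ 0.07  0.12 -0.01] w 19.1
fork o [481.6 -29.9 102.5] yaw -0.003 pitchup -0.0344 roll 0.0028
```

```bash
python3 -m pendant '{"xyz":[[-12,0,0],[-20,0,0],[-25,0,0],[-5,0,30],[0,-20,25],[3,-50,0],[3,-50,0],[3,-50,0],[3,-50,0],[3,-50,0]],"roll":[0,0,0,0,0,-0.043,-0.043,-0.043,-0.043,-0.043],"hand":[0,0,0,0,0,0,0,0,0,0]}'; python3 - <<'E'
from h import *
fork()
E
```

```text
t: 15.38
eef_pos: [0.4228, -0.3012, 0.2036]
orientation: [-0.545, -0.446, 0.557, -0.439]
contact_force: [1.4, -0.0, -1.8]
grip_width: 0.0194
t 15.38 pos [ 422.8 -301.2  203.6] x [-0.02  -0.003 -1.   ] jaw ang -0.217 q6 [-0.83  0.46  1.74 -0.02  0.95 -0.6 ] F [ 1.4 -0.  -1.8] T [0.04 0.03 0.08] w 19.4
fork o [ 421.1 -300.5  159.7] yaw -0.219 pitchup -0.041 roll 0.006
```

```bash
python3 -m pendant '{"xyz":[[10,-9,-40],[10,-9,-40],[0,0,-35],[0,0,-18],[0,0,-6]],"roll":[0,0,0,0,0],"hand":[0,0,0,0,0]}'; python3 - <<'E'
from h import *
fork()
E
```

```text
t: 16.0
eef_pos: [0.441, -0.325, 0.0619]
orientation: [-0.547, -0.442, 0.559, -0.44]
contact_force: [0.4, 0.4, -2.1]
grip_width: 0.0192
t 16.0 pos [ 441.  -325.    61.9] x [-0.016 -0.008 -1.   ] jaw ang -0.224 q6 [-0.83  0.72  1.76 -0.03  0.67 -0.58] F [ 0.4  0.4 -2.1] T [ 0.02  0.05 -0.02] w 19.2
fork o [ 439.5 -324.5   18. ] yaw -0.227 pitchup -0.0358 roll 0.0015
```

```bash
python3 -m pendant '{"xyz":[[0,0,-3],[0,0,-3],[0,0,-2]],"roll":[0,0,0],"hand":[0,0,0]}'; python3 -m pendant '{"xyz":[[0,0,-1.5],[0,0,-1]],"roll":[0,0],"hand":[0,0]}'; python3 - <<'E'
from h import *
fork()
E
```

```text
t: 16.38
eef_pos: [0.4412, -0.3252, 0.0551]
orientation: [-0.547, -0.441, 0.559, -0.441]
contact_force: [0.9, -0.2, -2.1]
grip_width: 0.0192
t: 16.62
eef_pos: [0.4416, -0.3256, 0.0535]
orientation: [-0.547, -0.441, 0.559, -0.441]
contact_force: [-1.2, -0.1, 0.5]
grip_width: 0.0191
t 16.62 pos [ 441.6 -325.6   53.5] x [-0.013 -0.012 -1.   ] jaw ang -0.224 q6 [-0.83  0.74  1.76 -0.03  0.64 -0.58] F [-1.2 -0.1  0.5] T [ 0.05 -0.09 -0.  ] w 19.1
fork o [ 440.2 -325.3    9.5] yaw -0.226 pitchup -0.0323 roll -0.001
```

```bash
python3 -m pendant '{"xyz":[[0,0,0],[0,0,0],[0,0,0],[0,0,15],[0,0,40],[0,0,50],[0,0,60],[0,0,50]],"roll":[0,0,0,0,0,0,0,0],"hand":[50,50,50,50,50,60,60,60]}'; python3 - <<'E'
from h import *
st()
a=env.get_image('top');b=env.get_image('side');cv2.imwrite('pics/top9.png',a);cv2.imwrite('pics/side9.png',b)
o=np.zeros((600,800,3),np.uint8)
f=lambda im,x,y,w,h,W,H:cv2.resize(im[y:y+h,x:x+w],(W,H),interpolation=cv2.INTER_CUBIC)
o[:300,:400]=f(a,300,225,60,45,400,300);o[:300,400:]=f(a,400,240,100,75,400,300)
o[300:,:400]=f(b,300,195,60,45,400,300);o[300:,400:]=f(b,340,320,140,105,400,300)
cv2.imwrite('pics/c9.png',cv2.convertScaleAbs(o,alpha=1.3))
E
```

```text
t: 17.62
eef_pos: [0.44, -0.3239, 0.2753]
orientation: [-0.547, -0.442, 0.559, -0.44]
contact_force: [0.1, -0.8, -0.3]
grip_width: 0.0511
t 17.62 pos [ 440.  -323.9  275.3] x [-0.016 -0.008 -1.   ] jaw ang -0.224 q6 [-0.83  0.4   1.6  -0.02  1.15 -0.6 ] F [ 0.1 -0.8 -0.3] T [-0.02 -0.04 -0.04] w 51.1
```

View pics/c9.png

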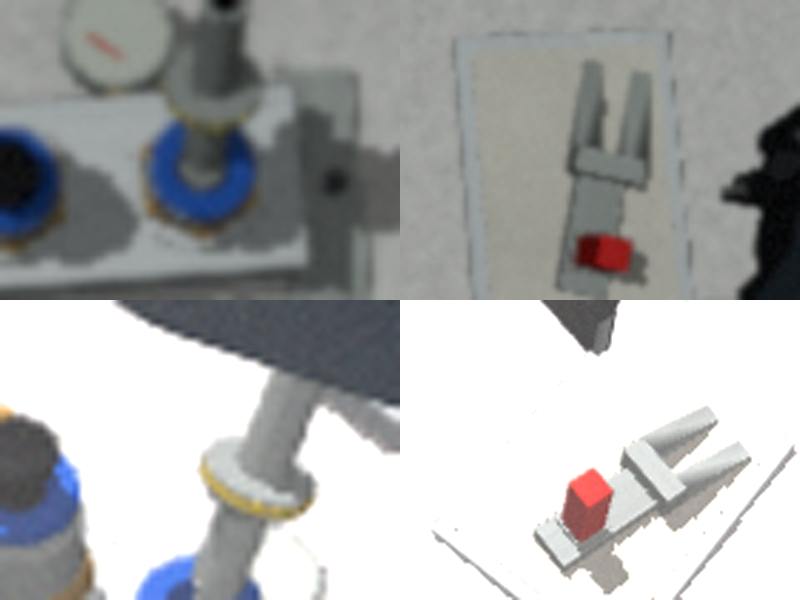

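```bash
python3 - <<'E'
from h import *
C=tri((331.8,239.2),(338.7,221.3));print('collar',C)
print('ring top view',np.round(at_z('top',300+203*.15,225+180*.15,.092)*1000,1),'ring side', np.round(at_z('side',300+198*.15,195+298*.15,.092)*1000,1))
L0=np.array([570.5,-31.5,92.])
d=C-L0;print(d,np.linalg.norm(d));d/=np.linalg.norm(d)
T=C+d*55;print('top pred',T,'px',proj('top',T/1000),'obs 334.2 226','side px',proj('side',T/1000))
E
```

```text
collar [587.7 -35.4 139.9]
ring top view [562.5 -33.1  92. ] ring side [573.2 -28.3  92. ]
[17.2 -3.9 47.9] 51.04370676195061
top pred [606.2331368  -39.60228102 191.51263096] px (np.float64(335.3300261580961), np.float64(226.71222092825994)) obs 334.2 226 side px (np.float64(346.7188378492602), np.float64(198.8336565414972))
```

```bash
python3 -m pendant '{"xyz":[[20,41,0],[20,41,0],[20,41,0],[20,41,0],[20,41,0],[20,41,0],[20,41,-10],[0,0,-20]],"roll":[0,0,0,0,0,0,0,0],"hand":[100,100,100,100,100,100,100,100]}'; python3 - <<'E'
from h import *
st()
E
```

```text
t: 18.73
eef_pos: [0.5838, -0.0299, 0.2529]
orientation: [-0.549, -0.434, 0.558, -0.446]
contact_force: [-0.3, 0.2, -0.9]
grip_width: 0.0856
t 18.73 pos [583.8 -29.9 252.9] x [-0.001 -0.021 -1.   ] jaw ang -0.227 q6 [-0.23  0.47  1.54 -0.02  1.13  0.  ] F [-0.3  0.2 -0.9] T [0.02 0.   0.  ] w 85.6
```

```bash
python3 -m pendant '{"xyz":[[-1,-5,-20],[0,0,-20]],"roll":[0,0],"hand":[100,100]}';python3 -m pendant '{"xyz":[[0,0,-12],[0,0,-12]],"roll":[0,0],"hand":[100,100]}'; python3 - <<'E'
from h import *
st()
E
```

```text
t: 18.98
eef_pos: [0.5819, -0.0332, 0.2117]
orientation: [-0.548, -0.435, 0.558, -0.446]
contact_force: [0.2, -0.1, -0.7]
grip_width: 0.0854
t: 19.23
eef_pos: [0.5809, -0.0329, 0.1862]
orientation: [-0.547, -0.436, 0.558, -0.446]
contact_force: [-0.3, -0.1, 0.1]
grip_width: 0.0853
t 19.23 pos [580.9 -32.9 186.2] x [-0.004 -0.02  -1.   ] jaw ang -0.224 q6 [-0.24  0.56  1.61 -0.02  0.98 -0.  ] F [-0.3 -0.1  0.1] T [-0.03 -0.02 -0.01] w 85.3
```

```bash
python3 -m pendant '{"xyz":[[-6,0.5,-5],[-5,0.5,-3]],"roll":[0,0],"hand":[90,80]}'; python3 -m pendant '{"xyz":[[0,0,0],[0,0,0]],"roll":[0,0],"hand":[60,45]}'; python3 -m pendant '{"xyz":[[0,0,0],[0,0,0]],"roll":[0,0],"hand":[35,35]}'; python3 - <<'E'
from h import *
st()
b=env.get_image('side');cv2.imwrite('pics/side10.png',b);w=env.get_image('wrist');cv2.imwrite('pics/w10.png',w)
E
```

```text
t: 19.48
eef_pos: [0.5693, -0.032, 0.1775]
orientation: [-0.547, -0.436, 0.558, -0.445]
contact_force: [0.5, -0.4, 0.0]
grip_width: 0.0681
t: 19.73
eef_pos: [0.5691, -0.0321, 0.1781]
orientation: [-0.548, -0.436, 0.558, -0.446]
contact_force: [-0.0, 0.5, 1.4]
grip_width: 0.0384
t: 19.98
eef_pos: [0.5697, -0.0322, 0.1788]
orientation: [-0.548, -0.435, 0.558, -0.446]
contact_force: [0.8, -1.0, -0.2]
grip_width: 0.0303
t 19.98 pos [569.7 -32.2 178.8] x [-0.002 -0.021 -1.   ] jaw ang -0.225 q6 [-0.24  0.55  1.64 -0.03  0.94 -0.  ] F [ 0.8 -1.  -0.2] T [-0.02 -0.04  0.02] w 30.3
```

```bash
python3 -m pendant '{"xyz":[[0,0,0],[0,0,0]],"roll":[0,0],"hand":[25,20]}'; python3 -m pendant '{"xyz":[[0,0,0],[0,0,0]],"roll":[0,0],"hand":[10,0]}'; python3 -m pendant '{"xyz":[[0,0,0],[0,0,0]],"roll":[0,0],"hand":[0,0]}'; python3 - <<'E'
from h import *
st()
w=env.get_image('wrist');b=env.get_image('side')
import json
p=env.camera_params('wrist');json.dump({k:np.array(v).tolist() for k,v in p.items()},open('w11.json','w'))
cv2.imwrite('pics/w11.png',w);cv2.imwrite('pics/side11.png',b)
o=np.zeros((600,800,3),np.uint8)
f=lambda im,x,y,w,h,W,H:cv2.resize(im[y:y+h,x:x+w],(W,H),interpolation=cv2.INTER_CUBIC)
o[:,:560]=f(w,180,120,280,300,560,600);o[:300,560:]=f(b,305,195,48,60,240,300);o[300:,560:]=f(cv2.imread('pics/side0.png'),305,195,48,60,240,300)
cv2.imwrite('pics/c11.png',cv2.convertScaleAbs(o,alpha=1.3))
E
```

```text
t: 20.32
eef_pos: [0.5696, -0.0322, 0.1787]
orientation: [-0.548, -0.435, 0.558, -0.446]
contact_force: [0.0, -0.5, -0.0]
grip_width: 0.0175
t: 20.58
eef_pos: [0.5692, -0.032, 0.1789]
orientation: [-0.548, -0.436, 0.558, -0.446]
contact_force: [-0.1, -0.6, 1.7]
grip_width: 0.0145
t: 20.82
eef_pos: [0.5692, -0.032, 0.1789]
orientation: [-0.548, -0.436, 0.558, -0.446]
contact_force: [-1.0, -0.4, 1.0]
grip_width: 0.0144
t 20.82 pos [569.2 -32.  178.9] x [-0.003 -0.021 -1.   ] jaw ang -0.225 q6 [-0.24  0.55  1.64 -0.03  0.95 -0.  ] F [-1.  -0.4  1. ] T [ 0.04  0.07 -0.04] w 14.4
```

View pics/c11.png

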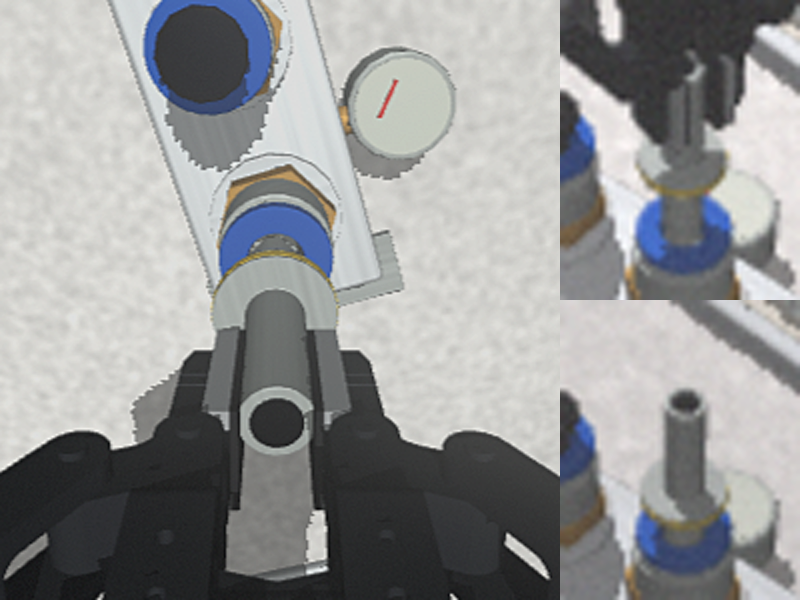

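The lance is upright between the pads with its collar about 20 mm above home, clear of the fingertips.

```bash
python3 - <<'E'
from h import *
import json
p=json.load(open('w11.json'))
for z in(.17,.18,.185,.19,.195,.2,.205):print(z,np.round(at_z('w',318.5,331,z,p)*1000,1))
print('collar pt (gold top at crop 275,252?)')
# collar top center: ellipse of collar top face; left/right extremes crop (213,312),(338,312)
for z in(.13,.135,.14,.145,.15):print(z,np.round(at_z('w',180+275/2,120+312/2,z,p)*1000,1))
E
python3 -m pendant '{"xyz":[[0,0,4],[0,0,8]],"roll":[0,0],"hand":[0,0]}';python3 -m pendant '{"xyz":[[0,0,15],[0,0,20],[0,0,30],[0,0,5]],"roll":[0,0,0,0],"hand":[0,0,0,0]}'; python3 -c "
from h import *
st()"
```

```text
0.17 [568.  -40.5 170. ]
0.18 [569.5 -33.6 180. ]
0.185 [570.3 -30.2 185. ]
0.19 [571.1 -26.8 190. ]
0.195 [571.8 -23.3 195. ]
0.2 [572.6 -19.9 200. ]
0.205 [573.4 -16.5 205. ]
collar pt (gold top at crop 275,252?)
0.13 [569.4 -32.7 130. ]
0.135 [569.9 -30.4 135. ]
0.14 [570.4 -28.  140. ]
0.145 [571.  -25.6 145. ]
0.15 [571.5 -23.2 150. ]
t: 21.18
eef_pos: [0.5687, -0.0319, 0.1902]
orientation: [-0.547, -0.436, 0.559, -0.445]
contact_force: [-0.0, 0.8, -2.1]
grip_width: 0.0143
t: 21.68
eef_pos: [0.5688, -0.032, 0.265]
orientation: [-0.548, -0.436, 0.558, -0.446]
contact_force: [0.4, 0.9, -1.6]
grip_width: 0.0143
t 21.68 pos [568.8 -32.  265. ] x [-0.003 -0.02  -1.   ] jaw ang -0.225 q6 [-0.24  0.44  1.56 -0.02  1.14 -0.01] F [ 0.4  0.9 -1.6] T [-0.04 -0.02 -0.  ] w 14.3
```

```bash
python3 -m pendant '{"xyz":[[-13.5,37,0],[-13.5,37,0],[-13.5,37,0],[-13.5,37,0],[-13.5,37,0],[-13.5,37,0],[-13.5,37,0],[-13.5,37,0],[0,0,0]],"roll":[0,0,0,0,0,0,0,0,0],"hand":[0,0,0,0,0,0,0,0,0]}'; python3 - <<'E'
from h import *
import json
st();w=env.get_image('wrist')
p=env.camera_params('wrist');json.dump({k:np.array(v).tolist() for k,v in p.items()},open('w12.json','w'))
cv2.imwrite('pics/w12.png',w)
print('side hole',np.round(at_z('side',181,198,.05)*1000,1))
u,v=proj('w',(.461,.306,.05),p);print(u,v)
g=cv2.cvtColor(w,cv2.COLOR_BGR2GRAY)
u,v=int(u),int(v);print(g[max(v-24,0):v+24:2,u-36:u+36:2])
E
```

```text
t: 22.8
eef_pos: [0.4531, 0.2708, 0.2618]
orientation: [-0.546, -0.436, 0.561, -0.444]
contact_force: [1.1, -0.6, -2.1]
grip_width: 0.0145
t 22.8 pos [453.1 270.8 261.8] x [-0.01  -0.022 -1.   ] jaw ang -0.228 q6 [ 0.34  0.39  1.65 -0.02  1.11  0.57] F [ 1.1 -0.6 -2.1] T [ 0.   -0.01  0.01] w 14.5
side hole [464.2 310.   50. ]
317.03574272031744 167.1704005735844
[[ 94  96  95  96  96  96  90 157 150 149 150 150 150 150 150 150 151 150
  150 150 151 152 151 152 151 151 152 152 152 153 152 152 151 160 157 159]
 [ 91  95  96  96  96  95  88 155 151 149 150 150 150 151 149 150 149 150
  150 149 149 151 151 151 153 151 152 152 152 152 152 152 152 156 157 162]
 [ 82  92  94  92  87  83 154 152 150 150 150 150 150 149 149 149 150 149
  150 150 149 151 152 151 152 152 152 152 152 152 152 153 151 151 164 165]
 [154 112 157 153 154 152 151 149 150 150 149 149 150 149 149 150 149 150
  149 149 149 149 151 151 150 151 151 152 152 151 151 151 151 151 164 164]
 [151 151 151 150 150 150 150 150 151 150 150 149 150 149 150 150 150 150
  149 149 150 149 150 151 151 151 151 151 152 151 151 151 151 15
[... 2142 characters left out ...]
 148 149 148 148 149 148 148
  148 149 147 149 148 149 148 147 147 148 148 148 149 149 149 148 148 149]
 [162 161 122  96  96 138 150 148 148 148 148 149 149 148 149 147 148 148
  148 148 147 148 148 147 147 148 148 148 148 148 149 148 149 148 148 149]
 [159 157 160 167  95  92 153 150 148 149 149 149 149 149 149 148 148 149
  147 147 148 148 148 148 148 148 148 147 148 148 148 148 147 148 150 155]
 [157 160 163 164  91  96 138 150 148 149 148 148 148 149 148 149 148 148
  148 148 149 148 148 148 148 148 147 148 149 148 149 149 151 157 111  99]
 [156 163 165 160 164  96  96 153 150 149 148 149 148 149 148 149 148 148
  148 148 147 148 148 148 148 148 148 148 148 148 152 138 105 100 101 103]]
```

```bash
python3 - <<'E'
from h import *
import json
p=json.load(open('w12.json'));g=cv2.cvtColor(cv2.imread('pics/w12.png'),cv2.COLOR_BGR2GRAY)
n,l,s,c=cv2.connectedComponentsWithStats((g[140:200,296:340]<125).astype(np.uint8))
for i in range(1,n):print(s[i],c[i]+[296,140])
i=1+np.argmax(s[1:,4]);u,v=s[i][0]+s[i][2]/2-.5+296,s[i][1]+s[i][3]/2-.5+140
print('hole',u,v,np.round(at_z('w',u,v,.05,p)*1000,1))
T=np.array([.4531,.2708,.2618])
for d in(-.005,.045,.05,.06,.08,.1,.11):print(d,np.round(proj('w',T-[0,0,d],p),1))
u,v=proj('w',T-[0,0,.08],p);u,v=int(u),int(v)
np.set_printoptions(linewidth=250)
print(v,u);print(g[v-60:v+40:3,u-56:u+56:3])
E
```

```text
[ 14  16  20  21 329] [319.49240122 166.16109422]
[26 52 18  8 83] [333.         196.65060241]
[ 0 54  3  6 12] [296.66666667 197.16666667]
hole 319.5 166.0 [463.6 306.6  50. ]
-0.005 [314.7 331.8]
0.045 [315.9 276.3]
0.05 [315.9 272.3]
0.06 [316.1 264.9]
0.08 [316.4 252. ]
0.1 [316.6 241.2]
0.11 [316.7 236.5]
252 316
[[161 162 161 ... 161 159 156]
 [158 159 157 ... 166 166 164]
 [159 161 159 ... 161 166 164]
 ...
 [154 154 158 ... 158 159 158]
 [159 158 160 ... 165 162 154]
 [159 160 160 ... 155 154 150]]
```

```bash
python3 - <<'E'
import cv2,numpy as np,sys
np.set_printoptions(linewidth=260,threshold=sys.maxsize)
g=cv2.cvtColor(cv2.imread('pics/w12.png'),cv2.COLOR_BGR2GRAY)
for r in range(222,300,3):print(r,g[r,276:360:2])
E
```

```text
222 [153 154 157 157 155 153 154 159 162 160 164 163 160 164 164 159 156 162 165 162 159 158 160 161 158 158 158 162 161 154 154 154 159 161 157 155 158 162 158 158 158 160]
225 [162 159 158 159 160 160 160 164 160 154 157 162 164 166 161 154 154 158 164 162 156 157 161 156 151 153 157 162 163 166 163 161 165 163 155 152 158 158 160 157 155 160]
228 [158 155 157 161 164 163 165 161 160 162 162 162 160 160 156 153 154 155 157 158 160 160 158 159 163 162 162 163 160 163 162 152 149 150 155 159 156 157 161 160 158 158]
231 [159 160 165 167 163 160 160 157 156 156 162 164 161 157 152 155 159 165  97  82  81  83  84  96 162 160 159 163 159 159 160 155 154 156 158 158 161 158 160 161 164 163]
234 [154 152 155 158 158 158 155 158 160 156 159 156 159 160 156 160 118  72 125 135 139 132 134 117  70 124 164 160 158 155 156 161 159 163 164 158 155 151 153 159 157 158]
237 [158 161 166 165 161 163 162 162 165 162 158 155 158 158 154 116 107 132 130 136 121 126 145 129 130  99 150 160 159 161 159 155 151 151 161 158 159 158 160 161 161 162]
240 [155 160 165 166 161 156 154 158 160 156 158 155 153
[... 2681 characters left out ...]
5  79  77  78  77  78 144 163 157 154 157 162]
288 [157 158 157 159 158 165  96  80  82  81  82  79  42  40  69  75  80  79  81  84  83  83  83  82  82  82  78  77  75  43  46  78  83  83  83  83 105 159 155 155 158 161]
291 [155 158 158 159 159 168  74  82  82  83  82  64  41  42  74  76  79  79  82  83  83  83  82  83  81  81  79  78  76  44  44  76  84  82  82  82  74 158 152 155 157 160]
294 [165 172 176 181 181 140  78  81  81  81  83  61  42  46  72  76  79  80  82  82  81  83  82  82  81  81  79  77  67  46  44  74  83  82  82  83  78 159 173 177 175 171]
297 [37 40 41 42 40 75 82 82 81 80 84 46 41 53 73 75 79 79 81 83 81 82 81 81 80 81 78 76 77 44 45 54 83 82 81 82 83 65 46 46 47 46]
```

```bash
python3 - <<'E'
from h import *
import json
p=json.load(open('w12.json'));T=np.array([.4531,.2708,.2618]);q=np.array([.226,.974,0])
for d in(.106,.109,.112):print(d,[(k,np.round(proj('w',T-[0,0,d]+q*(.008+k/1000),p),1)) for k in(-3,-1,0,1,3)])
print('collar back edge obs row ~248.5 (front +y rim z=+60..66)')
for d in(.044,.047,.05):print(d,[np.round(proj('w',T-[0,0,d]+q*(.017+k/1000),p),1)[1] for k in(-2,0,2)],[np.round(proj('w',T-[0,0,d]+q*(-.0+k/1000),p),1)[1] for k in(-2,0,2)])
print('top rim center')
E
```

```text
0.106 [(-3, array([316.6, 231.7])), (-1, array([316.6, 229. ])), (0, array([316.6, 227.7])), (1, array([316.6, 226.3])), (3, array([316.6, 223.6]))]
0.109 [(-3, array([316.7, 230.4])), (-1, array([316.7, 227.7])), (0, array([316.7, 226.4])), (1, array([316.6, 225.1])), (3, array([316.6, 222.4]))]
0.112 [(-3, array([316.7, 229.1])), (-1, array([316.7, 226.5])), (0, array([316.7, 225.1])), (1, array([316.7, 223.8])), (3, array([316.7, 221.2]))]
collar back edge obs row ~248.5 (front +y rim z=+60..66)
0.044 [np.float64(251.3), np.float64(247.8), np.float64(244.2)] [np.float64(280.4), np.float64(277.1), np.float64(273.8)]
0.047 [np.float64(249.2), np.float64(245.7), np.float64(242.2)] [np.float64(278.0), np.float64(274.7), np.float64(271.4)]
0.05 [np.float64(247.2), np.float64(243.7), np.float64(240.2)] [np.float64(275.5), np.float64(272.3), np.float64(269.0)]
top rim center
```

```bash
python3 -m pendant '{"xyz":[[5,20,0],[5,18,-30],[0,0,-30],[0,0,-22],[0,0,0]],"roll":[0,0,0,0,0],"hand":[0,0,0,0,0]}'; python3 -c "
from h import *
st()"
```

```text
t: 23.48
eef_pos: [0.4688, 0.3088, 0.1776]
orientation: [-0.549, -0.433, 0.561, -0.442]
contact_force: [0.5, -0.8, -1.9]
grip_width: 0.0141
t 23.48 pos [468.8 308.8 177.6] x [-0.005 -0.021 -1.   ] jaw ang -0.235 q6 [ 0.39  0.55  1.66 -0.02  0.95  0.64] F [ 0.5 -0.8 -1.9] T [ 0.02 -0.01 -0.01] w 14.1
```

```bash
python3 -m pendant '{"xyz":[[-4.4,0.7,-4],[-0.3,0,-4],[0,0,0]],"roll":[0.007,0,0],"hand":[0,0,0]}'; python3 - <<'E'
from h import *
import json,sys
s=st();w=env.get_image('wrist');p=env.camera_params('wrist');cv2.imwrite('pics/w13.png',w)
g=cv2.cvtColor(w,cv2.COLOR_BGR2GRAY)
print('hole c',np.round(proj('w',(.4636,.3066,.05),p),1))
h=[proj('w',(.4636+.0095*np.cos(a),.3066+.0095*np.sin(a),.05),p) for a in np.linspace(0,6.28,36)];h=np.array(h);print(h.min(0),h.max(0))
np.set_printoptions(linewidth=260,threshold=sys.maxsize)
for r in range(204,252,3):print(r,g[r,284:352:2])
E
```

```text
t: 23.85
eef_pos: [0.4659, 0.3098, 0.1712]
orientation: [-0.549, -0.434, 0.558, -0.444]
contact_force: [-0.2, 0.4, -1.3]
grip_width: 0.0143
t 23.85 pos [465.9 309.8 171.2] x [-0.001 -0.019 -1.   ] jaw ang -0.23 q6 [ 0.4   0.55  1.67 -0.02  0.93  0.64] F [-0.2  0.4 -1.3] T [ 0.04  0.06 -0.  ] w 14.3
hole c [314.6 238.2]
[302.18124138 226.3971598 ] [327.02392154 249.80428079]
204 [144 143 145 145 145 144 144 144 144 144 143 145 144 144 144 146 145 146 146 146 146 147 147 147 147 146 147 147 147 147 151 107 163 161]
207 [145 144 144 145 144 144 144 145 144 144 145 144 145 144 144 143 146 146 146 146 146 147 147 147 146 146 146 146 146 146 147 151 140 159]
210 [144 144 144 144 144 144 144 144 144 144 144 144 145 144 144 144 146 146 146 147 146 146 146 146 146 147 146 147 146 146 146 149 111 143]
213 [146 144 144 145 144 144 144 144 144 144 144 144 145 143 144 144 143 146 145 146 146 146 146 147 146 146 147 146 147 147 147 147 150 108]
216 [145 145 144 144 144 144 144 144 144 144 144 144 143 144 143 143 143 142 144 145 145 147 146 147 146 146 147 146 145 146 146 146 147 124]
219 [144 145 
[... 848 characters left out ...]
144 145 144 144 144 144 144 131  71  85  76 106 129 127 132 119 122 143 126 126  89 135 145 144 144 145 145 145 145 145 145 145 144]
240 [144 145 144 143 143 144 145 144 137  80  86  96 127 125  71  82  85  84  84  73 124 125 117 146 145 144 145 145 145 144 144 145 145 144]
243 [144 145 144 145 144 144 144 143 145 135  80 115 104  75  80  83  84  86  85  82  79 103 118 145 144 144 143 145 146 144 144 145 145 145]
246 [144 144 144 143 144 143 144 144 145 145 146  91  90  91  89  91  91  90  92  90  91 102  90 151 147 144 145 144 144 144 145 145 144 143]
249 [144 143 143 143 144 143 143 149 131  81 104 101  79 120 136 130 128 127 129 133 135 111  85 107  85 105 150 145 143 143 143 144 144 144]
```

```bash
python3 -m pendant '{"xyz":[[-2.5,0,0],[-0.4,0,-4],[-0.2,0,-4]],"roll":[0,0,0],"hand":[0,0,0]}';python3 -m pendant '{"xyz":[[-0.2,0,-4]],"roll":[0],"hand":[0]}';python3 -m pendant '{"xyz":[[-0.2,0,-3]],"roll":[0],"hand":[0]}'; python3 - <<'E'
from h import *
import json,sys
s=st();w=env.get_image('wrist');p=env.camera_params('wrist');cv2.imwrite('pics/w14.png',w)
g=cv2.cvtColor(w,cv2.COLOR_BGR2GRAY)
np.set_printoptions(linewidth=260,threshold=sys.maxsize)
for r in range(216,255,3):print(r,g[r,290:344:2])
E
```

```text
t: 24.28
eef_pos: [0.4633, 0.3102, 0.1642]
orientation: [-0.55, -0.434, 0.557, -0.445]
contact_force: [-1.0, -0.7, -1.7]
grip_width: 0.0142
t: 24.4
eef_pos: [0.463, 0.3102, 0.1599]
orientation: [-0.55, -0.434, 0.557, -0.445]
contact_force: [-0.7, 0.0, -2.6]
grip_width: 0.0139
t: 24.52
eef_pos: [0.4627, 0.3101, 0.1565]
orientation: [-0.55, -0.434, 0.558, -0.445]
contact_force: [0.3, -0.5, -0.5]
grip_width: 0.0142
t 24.52 pos [462.7 310.1 156.5] x [ 0.001 -0.018 -1.   ] jaw ang -0.229 q6 [ 0.4   0.57  1.69 -0.02  0.89  0.64] F [ 0.3 -0.5 -0.5] T [-0.17  0.06  0.06] w 14.2
216 [145 144 144 143 144 143 145 144 144 143 145 144 144 144 144 144 145 146 147 147 147 146 147 147 146 147 147]
219 [143 144 144 144 144 144 144 143 143 143 143 144 144 143 143 143 144 145 146 146 146 146 146 146 147 147 146]
222 [143 143 143 143 144 144 144 143 144 144 143 143 143 143 143 143 143 144 145 146 146 146 146 146 145 146 146]
225 [144 143 143 144 143 143 143 142 143 143 144 143 142 143 143 143 144 143 145 146 145 146 146 146 146 146 146]
228 [144 144 144 143 143 143 143 143 144 143 143 143 144 144 144 14
[... 258 characters left out ...]
145 145 146 145]
237 [145 144 144 145 143 143 142 148  84  98 130 127 128 147 139 132 126 127  80  68 135 146 145 145 145 145 144]
240 [144 144 144 144 144 143 145 124  70 128 129  77  80  84  85  82  73 128 129  85  96 144 144 145 145 144 145]
243 [144 144 144 145 144 144 146  98 112 111  74  81  84  85  85  83  82  77 116 101  77 140 145 145 144 145 145]
246 [143 144 144 144 143 144 146 108  72  73  97  91  90  89  91  92  91  90  94  68 110 140 143 144 144 145 145]
249 [144 144 144 144 147 116  96  85 107  82 114 131 135 132 129 133 130 128  91 117 106  85 114 148 145 144 144]
252 [144 144 146 123  77  96 102 129 127 124 125 125 125 123 125 123 125 126 127 122 123 132  94  87  96 149 144]
```

```bash
python3 -m pendant '{"xyz":[[-0.2,0.3,-3]],"roll":[0],"hand":[0]}';python3 -m pendant '{"xyz":[[-0.2,0.2,-4]],"roll":[0],"hand":[0]}';python3 -m pendant '{"xyz":[[-0.2,0,-4]],"roll":[0],"hand":[0]}'
```

```text
t: 24.7
eef_pos: [0.4629, 0.3099, 0.1539]
orientation: [-0.55, -0.434, 0.558, -0.445]
contact_force: [-0.5, -1.4, 2.1]
grip_width: 0.0141
t: 24.82
eef_pos: [0.4626, 0.3095, 0.1499]
orientation: [-0.549, -0.434, 0.558, -0.446]
contact_force: [0.5, -2.7, -0.8]
grip_width: 0.0142
t: 24.95
eef_pos: [0.4623, 0.3092, 0.1456]
orientation: [-0.549, -0.434, 0.558, -0.446]
contact_force: [0.3, -2.7, -0.4]
grip_width: 0.0144
```

```bash
python3 -m pendant '{"xyz":[[-0.2,-0.5,-5],[-0.2,-0.5,-5]],"roll":[0,0],"hand":[0,0]}';python3 -m pendant '{"xyz":[[-0.2,-0.3,-5]],"roll":[0],"hand":[0]}';python3 -m pendant '{"xyz":[[-0.2,-0.3,-4]],"roll":[0],"hand":[0]}'
```

```text
t: 25.2
eef_pos: [0.4621, 0.3085, 0.1346]
orientation: [-0.55, -0.434, 0.558, -0.446]
contact_force: [0.1, -0.1, -2.1]
grip_width: 0.0138
t: 25.32
eef_pos: [0.4619, 0.3083, 0.1292]
orientation: [-0.55, -0.434, 0.558, -0.446]
contact_force: [0.7, -0.8, -0.7]
grip_width: 0.0143
t: 25.45
eef_pos: [0.4617, 0.308, 0.1247]
orientation: [-0.55, -0.434, 0.558, -0.446]
contact_force: [-0.1, -1.2, -1.8]
grip_width: 0.0144
```

```bash
python3 -m pendant '{"xyz":[[-0.2,-0.2,-3]],"roll":[0],"hand":[0]}';python3 -m pendant '{"xyz":[[-0.2,-0.2,-2]],"roll":[0],"hand":[0]}'
```

```text
t: 25.58
eef_pos: [0.4615, 0.3079, 0.1213]
orientation: [-0.55, -0.434, 0.558, -0.446]
contact_force: [0.2, -0.9, -1.4]
grip_width: 0.0141
t: 25.7
eef_pos: [0.4614, 0.3077, 0.1191]
orientation: [-0.55, -0.434, 0.558, -0.445]
contact_force: [0.9, -1.0, -1.5]
grip_width: 0.0143
```

```bash
python3 -m pendant '{"xyz":[[0,-0.1,-1.5]],"roll":[0],"hand":[0]}';python3 -m pendant '{"xyz":[[0,0,-1.5]],"roll":[0],"hand":[0]}';python3 -m pendant '{"xyz":[[0,0,-1.5]],"roll":[0],"hand":[0]}'
```

```text
t: 25.82
eef_pos: [0.4615, 0.3078, 0.1176]
orientation: [-0.55, -0.434, 0.558, -0.445]
contact_force: [-0.6, -0.6, 9.2]
grip_width: 0.0145
t: 25.95
eef_pos: [0.4617, 0.308, 0.1176]
orientation: [-0.55, -0.434, 0.557, -0.445]
contact_force: [-1.7, -1.7, 15.0]
grip_width: 0.0144
t: 26.08
eef_pos: [0.4617, 0.3081, 0.1176]
orientation: [-0.55, -0.434, 0.557, -0.446]
contact_force: [-2.3, -1.6, 9.9]
grip_width: 0.0141
```

```bash
python3 -m pendant '{"xyz":[[0,0,0.3],[0,0,0],[0,0,0],[0,0,0],[0,0,15],[0,0,30],[0,0,40],[0,0,40]],"roll":[0,0,0,0,0,0,0,0],"hand":[15,30,40,45,45,45,45,45]}';python3 -m pendant '{"xyz":[[-10,-50,20],[-10,-50,0],[-10,-50,0],[0,-50,0],[0,-10,0],[0,0,0]],"roll":[0,0,0,0,0,0],"hand":[45,45,45,45,45,45]}'; python3 - <<'E'
from h import *
import sys
s=st()
a=env.get_image('top');b=env.get_image('side');cv2.imwrite('pics/top20.png',a);cv2.imwrite('pics/side20.png',b)
# predicted: lance upright in the hole
H=np.array([.4636,.3066,0])
print('pred top rim: top',np.round(proj('top',H+[0,0,.125]),1),'side',np.round(proj('side',H+[0,0,.125]),1))
print('pred if 10mm high',np.round(proj('side',H+[0,0,.135]),1))
print('parked rim predicted side',np.round(proj('side',(.4466,.3736,.125)),1))
a0=cv2.imread('pics/top0.png');b0=cv2.imread('pics/side0.png')
for n,i,i0,x,y,w,h in(('stones',a,a0,230,148,150,52),('jar',a,a0,165,188,32,28),('brush',a,a0,438,165,52,60),('parked side',b,b0,138,155,35,40)):
    d=cv2.absdiff(i,i0)[y:y+h,x:x+w].max(2);print(n,(d>30).sum(),d.size)
g=cv2.cvtColor(b,cv2.COLOR_BGR2GRAY);np.set_printoptions(linewidth=250,threshold=sys.maxsize)
print('cols 164..204 rows 160..');
for r in range(162,206,2):print(r,g[r,160:206:2])
E
```

```text
t: 27.08
eef_pos: [0.4604, 0.3082, 0.2462]
orientation: [-0.549, -0.434, 0.558, -0.445]
contact_force: [-0.2, 0.6, -0.3]
grip_width: 0.0386
t: 27.82
eef_pos: [0.4331, 0.095, 0.2776]
orientation: [0.556, 0.431, -0.551, 0.449]
contact_force: [0.1, 0.5, 0.1]
grip_width: 0.0385
t 27.82 pos [433.1  95.  277.6] x [ 0.022 -0.014 -1.   ] jaw ang -0.227 q6 [-0.03  0.24  1.85 -0.02  1.03  0.21] F [0.1 0.5 0.1] T [ 0.08 -0.03  0.02] w 38.5
pred top rim: top [180.5 295.1] side [175.3 174.1]
pred if 10mm high [174.4 170.6]
parked rim predicted side [149.  162.9]
stones 0 7800
jar 0 896
brush 0 3120
parked side 19 1400
cols 164..204 rows 160..
162 [173 174 174 172 177 173 172 180 178  63  47  53  46  40  54  53  70 172 173 162  41  42  40]
164 [178 170 170 170 169 170 178 174 174 168  53  44  45  42  42  53 100 175 179 171  53  41  40]
166 [178 173 174 174 175 170 173 173 175 173 130  46  43  44  44  44 156 168 176 176  56  42  40]
168 [170 172 175 176 173 178 175 179 177 174 180 107  44  44  44  46  55 167 179 179  49  41  41]
170 [169 175 179 180 174 170 174 177 175 179 177 176 105  44  40  41  
[... 993 characters left out ...]
0 172 169 177]
192 [ 96  93  97 161 169 138 148 152  88  78  83  87 141  94 169 169 167 168 171 176 169 179 174]
194 [ 96  96  95 168 171 170 134 151  97  81  83  87  85 152 169 168 168 171 170 168 170 173 170]
196 [ 95  95  95 162 171 171 138  93 101  80  87  80 103 113 169 171 167 167 168 170 105 167 171]
198 [ 96  96  95 154 171 169 171 167 136  82  77  74  71  94 114 169 169 169 169 107  81 123 171]
200 [160 153 162 170 168 168 170 170 102  77  79  76  68  95  96 111 170 168  96  80  74  84 173]
202 [133 172 169 168 170 169 169 170  94  95  89  92  96  95  96  97 172  97  80  76  81  79 171]
204 [ 87 101 146 168 170 171 174 170  95  95  97  95  97 100  95  96  94  77  79  81  77  81 169]
```

```bash
python3 - <<'E'
from h import *
a=cv2.imread('pics/top20.png');c=cv2.imread('pics/top9.png')
print('fork change',(cv2.absdiff(a,c)[248:320,415:470].max(2)>30).sum())
print(env.hand_in());st()
E
```

```text
fork change 0
the job is handed in; nothing more can be done
None
the job is handed in; nothing more can be done
```

The job is handed in at about 28 s of the 72 s limit. The lance is in the stand's free hole and the fork is back flat on its tray. The hand-in gave no verdict.

**What I did:** I straddled the lance with the fork and pressed the ring to its stop, at about 9 N net. I then worked the wedge in under the collar with small wiggles and raised the fork. The load stayed at about 5 N, then fell to roughly the lance's own weight, so it was out of the teeth. After laying the fork down, I set the lance upright by closing the jaws around it and lifted it out. Lowering it into the stand, I felt the hole's floor with the foot seated.

**Last checks:**
- **Lance:** its top rim in the side picture is at about (175, 174), against a predicted (175.3, 174.1) for fully down and upright.
- **Fork:** it was seen flat on the tray, and the tray area had not changed since.
- **Stones, jar and brush:** no pixel changes since the start.
- **Parked lance:** 19 of 1,400 pixels in its patch changed. The new lance stands beside it, and I did not look further.

**What went less well:**
- **Ring and collar forces:** these were not measured directly. The net wrist force reached about 17 N upward and 8 N sideways for one step when the wedge first met the collar. The ring itself carries that plus the collar's share, so I can't rule out that it briefly came near or passed 20 N.
- **Leaning lance:** after I withdrew the fork, the lance leaned about 0.35 rad in the port until the jaws set it upright.
- **No final picture viewed:** I used 11 of the 12 views before lifting the lance and the last one on the grip, so the final checks are numeric only.

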